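# Put away the clean mugs and saucers

## Robot

A 7-joint arm with a two-finger parallel gripper is mounted at the origin on the work surface. World frame = base frame: x ahead of the robot, y to its left, z up, the work surface at z = 0. Lengths are in m, angles in rad, forces in N, time in s.
With the tool pointing down it reaches from about 0.425 to 0.95 m from the base axis. Payload 4.7 kg.
Tool frame: the origin (TCP) lies at the very end of the fingers, on their centre line; the grasp point (between the pads) lies 19 mm behind it; z points along the fingers, y is the line along which they close (so a half turn about z gives the same grasp; the last joint's range is limited). The gripper opens to 87 mm and grips with 3 to 60 N. Pads are 19 mm wide; open, the fingers measure 117 mm over their backs; the gripper's body (75 mm by 190 mm) begins 51 mm behind the grasp point.
Start: joints at [-1.158, 0.469, -0.049, 1.532, 0.024, 1.141, -0.082], TCP at [0.289, 0.61, 0.223] pointing down, gripper open.
Joint ranges: [-2.59, 2.59], [-0.33, 1.99], [-1.39, 1.29], [0.1, 2.45], [-1.04, 4.18], [0.21, 1.99], [-2.66, 2.66]. Speed limits (rad/s): [2.57, 2.57, 3.14, 3.14, 3.14, 3.14, 3.14].

## Interface

Orientations are given as a unit quaternion [w, x, y, z].
In Python, from rig import r, vision, job_done gives the robot as it stands.
- The arm moves only by the tool jog_arm, never from a script. Its argument "motion" is a list of rows, each an object of numbers: "dx", "dy", "dz": the shift along the tool's x, y, z in m; "turn": the turn about the tool's z in rad. A call has 1 to 5 rows; each row shifts and turns the commanded pose from where the row before left it, along the tool's axes as they then stand; what a row does not reach is not made up. A row lasts 1/12 s, in which the tool goes at most 41.7 mm and 7.16 degrees, less where a joint would pass 70% of its speed; a pose out of reach is approached as far as the arm can. A call is refused whole if a number of a shift passes 0.0417 or a number of a turn 0.125, either way. A call with a gripper value outside its range is refused whole. "hand" is the opening, from -1 (shut) to 1 (fully open), so that 0 is half open, set as the call begins (left out, the last holds). The fingers move at their own pace and stop on an object; "newtons" is the grip in N (left out, the last holds). Time passes only in rows, so rows that do not move let the fingers close. It gives the time, the measured TCP pose, the force, the opening and the grip force at its end, in the units of the state.
- r.sense(): the state, without advancing time (a new reading comes with each control period).
- vision.grab_frame(name): name is "scene" or "side" or "wrist"; returns (picture, depth): 384x512x3 uint8, red, green, blue; 384x512 float32, m along the optical axis (not along the pixel's ray), 0 where there is no reading.
- vision.get_calibration(name): a dict with "vertical_fov" (degrees; the focal length in pixels is half the picture's height over the tangent of half this angle, whatever the lens; pixels are square), "cx", "cy" (the principal point, pixels), "D" ([k1, k2, p1, p2, k3] as OpenCV has them; the pictures are not rectified), "rvec" (rotation vector, rad) and "tvec" (3), from world to camera coordinates, as OpenCV has them; the wrist camera has in their place "hand_eye" (4x4, takes a point from camera to tool coordinates, whose origin is the TCP and whose axes are the flange's). Camera axes: x right, y down, z forward; pixel columns grow to the right and rows downward; lengths in m; the calibration is good to about 2 mm. A picture is of the moment at which its call begins: read the wrist's pose just before it. get_calibration takes no time and is no camera call.
- job_done(): hands the job in; it is judged then, once.
Trained networks look in the newest picture that a camera, given by its name, has taken for a name from the list of things; names that differ only in an ending like _2 or _b are one class to them, and where a whole thing is asked for, a point or a joint stands for the part that bears it (a point fixed in the world has none). Each returns a list of dicts, best first, with "score" (0 to 1); they miss things now and then, are a little off and sometimes report something else, mostly with a low value. They report only what shows in the picture. A call takes as long as a camera call. They do not tell look-alikes from the thing itself.
- vision.recognise(camera, name): "rect" ([left, top, right, bottom] in pixels, round what is visible of it).
- vision.trace(camera, name): "region" (384x512 bool, what is visible of it) and "rect" ([left, top, right, bottom] in pixels, round what is visible of it).
- vision.tip_of(camera, name): "location" ([row, column] in pixels: a listed point, or the origin of a listed thing).
The state is a dict: "clock": time; "joint_pos": joint angles; "joint_vel": joint speeds; "joint_efforts": joint torques, N m; "eef_pos": TCP position; "eef_rot": TCP orientation; "force": force on the tool from outside, world axes, zero at the start; "wrist_torque": the same for the moment, N m; "gripper_width": finger opening in m; "grasp_force": force on a finger pad.
Only numpy, scipy, OpenCV 4.12 (cv2) and the standard library are available. Lean on these libraries where they do the work, as an engineer would, in place of code of your own. Each camera call takes 0.05 s, during which the arm holds its last target. There are 200 camera calls.

## Task

Put away the clean crockery: hang every mug on the worktop by its handle on a hook of the mug rail, one mug to a hook, easing its weight down slowly until it hangs by itself instead of letting it drop and swing; and take every saucer out of the sloping drainer and stand it on edge in the wooden plate rack, one to a slot, down on the rack's floor. Leave the other things on the worktop where they are.

Things in the scene. Friction and masses are not known exactly. Their poses are not given: they have to be found in the camera images.
- mug1: white mug 1, may be absent; all three alike: 62 mm across at the rim (58 at the foot), 75 mm tall, walls 4 mm, about 0.2 kg, standing upright at the start. Origin: centre of its underside; z up its axis; the handle sticks out along its +y
- mug1_eye (a point): middle of the hole in the handle of mug 1, 43 mm along the mug's y and 37.5 mm up. The hole is 36 mm high (19.5 to 55.5 mm up the mug) and 24 mm wide (31 to 55 mm from its axis); the handle is a round bar 9 mm thick, so the hole is threaded along the mug's x
- mug2: white mug 2, may be absent; all three alike: 62 mm across at the rim (58 at the foot), 75 mm tall, walls 4 mm, about 0.2 kg, standing upright at the start. Origin: centre of its underside; z up its axis; the handle sticks out along its +y
- mug2_eye (a point): middle of the hole in the handle of mug 2, 43 mm along the mug's y and 37.5 mm up. The hole is 36 mm high (19.5 to 55.5 mm up the mug) and 24 mm wide (31 to 55 mm from its axis); the handle is a round bar 9 mm thick, so the hole is threaded along the mug's x
- mug3: white mug 3, may be absent; all three alike: 62 mm across at the rim (58 at the foot), 75 mm tall, walls 4 mm, about 0.2 kg, standing upright at the start. Origin: centre of its underside; z up its axis; the handle sticks out along its +y
- mug3_eye (a point): middle of the hole in the handle of mug 3, 43 mm along the mug's y and 37.5 mm up. The hole is 36 mm high (19.5 to 55.5 mm up the mug) and 24 mm wide (31 to 55 mm from its axis); the handle is a round bar 9 mm thick, so the hole is threaded along the mug's x
- rail: fixed steel mug rail. Origin: on the worktop under the middle of its bar, which is 10 mm thick and runs along the rail's y, 420 mm, at z = 130 mm, with a post at each end. Three hooks of 7 mm round wire rise from it at y = -130, 0, 130 mm and stick out along its -x (to the robot): level at z = 210 mm (wire axis) from x = -18 to -112 mm, then turned up; the tip ends at x = -120, z = 228 mm
- hook1 (a point): hook at the rail's y = -130 mm: a point on its wire axis 66 mm out from the bar, where a handle should hang; axes as the rail's. A mug threaded on upright, handle towards the rail's +y, rests on the top of its handle hole and, let go, swings down 65 to 80 degrees until its mouth faces the rail's -y
- hook2 (a point): hook at the rail's y = 0 mm: a point on its wire axis 66 mm out from the bar, where a handle should hang; axes as the rail's. A mug threaded on upright, handle towards the rail's +y, rests on the top of its handle hole and, let go, swings down 65 to 80 degrees until its mouth faces the rail's -y
- hook3 (a point): hook at the rail's y = 130 mm: a point on its wire axis 66 mm out from the bar, where a handle should hang; axes as the rail's. A mug threaded on upright, handle towards the rail's +y, rests on the top of its handle hole and, let go, swings down 65 to 80 degrees until its mouth faces the rail's -y
- drainer: fixed steel sloping drainer, 225 x 124 mm. Origin: centre of its footprint. Up to three saucers lean in it, 65 mm apart along its x, 24 degrees from upright, upper edge towards its +x (away from the robot); lower edge on a ledge, underside on two thin slats at y = +-38 mm that leave the upper 43 mm free on both faces. Saucer centres: 87 mm up, at drainer x = -45, 20, 85 mm
- saucer1: flat square white stoneware saucer 1, may be absent; all alike: 120 x 120 x 9 mm, about 0.25 kg. At the start it lies tilted in the drainer, its upper edge farthest from the robot. Origin: its centre; x is its thickness direction, y and z lie along its edges (z towards its upper edge at the start)
- saucer2: flat square white stoneware saucer 2, may be absent; all alike: 120 x 120 x 9 mm, about 0.25 kg. At the start it lies tilted in the drainer, its upper edge farthest from the robot. Origin: its centre; x is its thickness direction, y and z lie along its edges (z towards its upper edge at the start)
- saucer3: flat square white stoneware saucer 3, may be absent; all alike: 120 x 120 x 9 mm, about 0.25 kg. At the start it lies tilted in the drainer, its upper edge farthest from the robot. Origin: its centre; x is its thickness direction, y and z lie along its edges (z towards its upper edge at the start)
- rack: beech plate rack fixed to the worktop: a base 190 x 130 x 20 mm with four slots 45 mm apart along its x, each between two pairs of upright round-topped dowels (10 mm thick, tops 75 mm above the worktop, at y = +-35 mm). Origin: centre of its underside
- slot1 (a point): middle of the floor of the slot at the rack's x = -67.5 mm, 20 mm above the worktop; axes as the rack's. The slot is 15 mm wide along x; a saucer stands in it on edge, its faces towards the rack's +-x
- slot2 (a point): middle of the floor of the slot at the rack's x = -22.5 mm, 20 mm above the worktop; axes as the rack's. The slot is 15 mm wide along x; a saucer stands in it on edge, its faces towards the rack's +-x
- slot3 (a point): middle of the floor of the slot at the rack's x = 22.5 mm, 20 mm above the worktop; axes as the rack's. The slot is 15 mm wide along x; a saucer stands in it on edge, its faces towards the rack's +-x
- slot4 (a point): middle of the floor of the slot at the rack's x = 67.5 mm, 20 mm above the worktop; axes as the rack's. The slot is 15 mm wide along x; a saucer stands in it on edge, its faces towards the rack's +-x
- spice: small spice jar 44 mm across, 100 mm tall, standing by; not to be disturbed. Origin: centre of its underside
- coffee: glass coffee jar 80 mm across, 130 mm tall, standing by; not to be disturbed. Origin: centre of its underside
- biscuits: blue biscuit tin 60 x 120 x 90 mm, standing by; not to be disturbed. Origin: centre of its underside
- pepper: wooden pepper mill 48 mm across, 135 mm tall, standing by; not to be disturbed. Origin: centre of its underside
Not all that is in view belongs to the job. Leave any green or pink look-alike of the mug2 alone.

How it is judged:
At the end, for the whole second after the job is handed in: Each mug hangs (under 0.2 m/s) by its handle on its own hook (hole centre within 22 mm sideways of the wire, 32 mm below to 4 mm above it); each saucer stands on edge in a slot at rest (centre within 8 mm of its middle plane, 30 mm along it, 52-68 mm above its floor, within 0.17 rad) (((x of mug1_eye in the frame of hook1 between -0.045 and 0.035 m and y of mug1_eye in the frame of hook1 between -0.022 and 0.022 m and z of mug1_eye in the frame of hook1 between -0.032 and 0.004 m) or (x of mug1_eye in the frame of hook2 between -0.045 and 0.035 m and y of mug1_eye in the frame of hook2 between -0.022 and 0.022 m and z of mug1_eye in the frame of hook2 between -0.032 and 0.004 m) or (x of mug1_eye in the frame of hook3 between -0.045 and 0.035 m and y of mug1_eye in the frame of hook3 between -0.022 and 0.022 m and z of mug1_eye in the frame of hook3 between -0.032 and 0.004 m)) and linear speed of each of mug1, mug2, mug3 below 0.2 m/s and ((x of mug2_eye in the frame of hook1 between -0.045 and 0.035 m and y of mug2_eye in the frame of hook1 between -0.022 and 0.022 m and z of mug2_eye in the frame of hook1 between -0.032 and 0.004 m) or (x of mug2_eye in the frame of hook2 between -0.045 and 0.035 m and y of mug2_eye in the frame of hook2 between -0.022 and 0.022 m and z of mug2_eye in the frame of hook2 between -0.032 and 0.004 m) or (x of mug2_eye in the frame of hook3 between -0.045 and 0.035 m and y of mug2_eye in the frame of hook3 between -0.022 and 0.022 m and z of mug2_eye in the frame of hook3 between -0.032 and 0.004 m)) and ((x of mug3_eye in the frame of hook1 between -0.045 and 0.035 m and y of mug3_eye in the frame of hook1 between -0.022 and 0.022 m and z of mug3_eye in the frame of hook1 between -0.032 and 0.004 m) or (x of mug3_eye in the frame of hook2 between -0.045 and 0.035 m and y of mug3_eye in the frame of hook2 between -0.022 and 0.022 m and z of mug3_eye in the frame of hook2 between -0.032 and 0.004 m) or (x of mug3_eye in the frame of hook3 between -0.045 and 0.035 m and y of mug3_eye in the frame of hook3 between -0.022 and 0.022 m and z of mug3_eye in the frame of hook3 between -0.032 and 0.004 m)) and distance between mug1_eye and mug2_eye above 0.09 m and distance between each of mug1_eye, mug2_eye and mug3_eye above 0.09 m and ((x of saucer1 in the frame of slot1 between -0.008 and 0.008 m and y of saucer1 in the frame of slot1 between -0.03 and 0.03 m and z of saucer1 in the frame of slot1 between 0.052 and 0.068 m) or (x of saucer1 in the frame of slot2 between -0.008 and 0.008 m and y of saucer1 in the frame of slot2 between -0.03 and 0.03 m and z of saucer1 in the frame of slot2 between 0.052 and 0.068 m) or (x of saucer1 in the frame of slot3 between -0.008 and 0.008 m and y of saucer1 in the frame of slot3 between -0.03 and 0.03 m and z of saucer1 in the frame of slot3 between 0.052 and 0.068 m) or (x of saucer1 in the frame of slot4 between -0.008 and 0.008 m and y of saucer1 in the frame of slot4 between -0.03 and 0.03 m and z of saucer1 in the frame of slot4 between 0.052 and 0.068 m)) and angle between the x axis of each of saucer1, saucer2, saucer3 and the x axis of rack, either way round below 0.17 rad and linear speed of each of saucer1, saucer2, saucer3 below 0.03 m/s and ((x of saucer2 in the frame of slot1 between -0.008 and 0.008 m and y of saucer2 in the frame of slot1 between -0.03 and 0.03 m and z of saucer2 in the frame of slot1 between 0.052 and 0.068 m) or (x of saucer2 in the frame of slot2 between -0.008 and 0.008 m and y of saucer2 in the frame of slot2 between -0.03 and 0.03 m and z of saucer2 in the frame of slot2 between 0.052 and 0.068 m) or (x of saucer2 in the frame of slot3 between -0.008 and 0.008 m and y of saucer2 in the frame of slot3 between -0.03 and 0.03 m and z of saucer2 in the frame of slot3 between 0.052 and 0.068 m) or (x of saucer2 in the frame of slot4 between -0.008 and 0.008 m and y of saucer2 in the frame of slot4 between -0.03 and 0.03 m and z of saucer2 in the frame of slot4 between 0.052 and 0.068 m)) and ((x of saucer3 in the frame of slot1 between -0.008 and 0.008 m and y of saucer3 in the frame of slot1 between -0.03 and 0.03 m and z of saucer3 in the frame of slot1 between 0.052 and 0.068 m) or (x of saucer3 in the frame of slot2 between -0.008 and 0.008 m and y of saucer3 in the frame of slot2 between -0.03 and 0.03 m and z of saucer3 in the frame of slot2 between 0.052 and 0.068 m) or (x of saucer3 in the frame of slot3 between -0.008 and 0.008 m and y of saucer3 in the frame of slot3 between -0.03 and 0.03 m and z of saucer3 in the frame of slot3 between 0.052 and 0.068 m) or (x of saucer3 in the frame of slot4 between -0.008 and 0.008 m and y of saucer3 in the frame of slot4 between -0.03 and 0.03 m and z of saucer3 in the frame of slot4 between 0.052 and 0.068 m))); the robot touches nothing.
It fails at once if one of the other things (spice jar, coffee jar, biscuit tin, pepper mill) is moved more than 3 cm (distance of any of spice, coffee, biscuits, pepper from where it was at the start of the episode above 0.03 m).
It fails at once if a mug is let go so that it drops or swings fast up at the rail (over 9 rad/s, its foot over 0.10 m up, the gripper within 0.12 m) ((height (world z) of mug1 above 0.1 m and distance between the grasp point and mug1 below 0.12 m and angular speed of mug1 above 9 rad/s) or (height (world z) of mug2 above 0.1 m and distance between the grasp point and mug2 below 0.12 m and angular speed of mug2 above 9 rad/s) or (height (world z) of mug3 above 0.1 m and distance between the grasp point and mug3 below 0.12 m and angular speed of mug3 above 9 rad/s)).
Of mug1, mug2, mug3 only 2 to 3 are there at a start; the rules pass over those that are not, and their reading is None.
Of saucer1, saucer2, saucer3 only 2 to 3 are there at a start; the rules pass over those that are not, and their reading is None.
At some moment in a run one of mug1, mug2, mug3 may be knocked a few centimetres aside while the robot is not near it.
It also fails if it takes over 210 s, if anything falls off the work surface, if the arm or the gripper's body presses on something with over 40 N, if the wrist force passes 120 N, or if a joint passes its speed limit or range.

## Working session

There is one attempt and no reset: what is moved stays moved. The work goes in short steps, Python scripts to look and compute and a tool call to move; the robot and the scene stay as the last step left them, time stands still between calls to the robot, and variables do not carry over. Pictures are saved under pics/ and viewed, at most 14 in all, crops included, and the job is handed in when it is done.

Besides the shell and the picture viewer there is one more tool, called by a JSON object that holds its "fn" and its "kwargs". jog_arm: Moves the arm, as the interface text tells. Its arguments: {"type":"object","properties":{"motion":{"type":"array"},"hand":{"type":"number"},"newtons":{"type":"number"}},"required":["motion"]}

```bash
ls; mkdir -p pics
cat > h.py <<'E'
import numpy as np, cv2, json
from scipy.spatial.transform import Rotation as R
from rig import r, vision, job_done
def K(name):
    c=vision.get_calibration(name); f=192/np.tan(np.radians(c["vertical_fov"])/2)
    return c,np.array([[f,0,c["cx"]],[0,f,c["cy"]],[0,0,1]]),np.array(c["D"],float)
def tool():
    s=r.sense(); q=s["eef_rot"]; return np.array(s["eef_pos"]),R.from_quat([q[1],q[2],q[3],q[0]]).as_matrix(),s
def grab(name):
    """picture, depth, camera pose (Rwc, t): Xw = Rwc Xc + t"""
    p,M,_=tool(); im,d=vision.grab_frame(name); c,k,D=K(name)
    if name=="wrist":
        H=np.array(c["hand_eye"]); return im,d,(M@H[:3,:3],M@H[:3,3]+p)
    Rc=cv2.Rodrigues(np.array(c["rvec"],float))[0]; return im,d,(Rc.T,-Rc.T@np.array(c["tvec"],float).ravel())
def cloud(name,d,pose,mask=None):
    """world points (and pixel v,u) of valid depth pixels in mask"""
    _,k,D=K(name); m=d>0
    if mask is not None: m&=mask
    v,u=np.nonzero(m); n=cv2.undistortPoints(np.stack([u,v],1).astype(float)[:,None],k,D)[:,0]
    z=d[v,u]; X=np.c_[n*z[:,None],z]; return X@pose[0].T+pose[1],v,u
def proj(name,P,pose):
    _,k,D=K(name); X=(np.atleast_2d(P)-pose[1])@pose[0]
    return cv2.projectPoints(X,np.zeros(3),np.zeros(3),k,D)[0][:,0]
def save(im,f): cv2.imwrite("pics/"+f,im[...,::-1])
E
python3 - <<'E'
from h import *
p,M,s=tool(); print(s["clock"],p,M.round(3).tolist(),s["gripper_width"])
a,da,pa=grab("scene"); b,db,pb=grab("side")
np.savez("f0.npz",a=a,da=da,b=b,db=db)
print(pa[1],pb[1],K("scene")[1:],K("wrist")[0])
cv2.imwrite("pics/a.png",cv2.resize(a,(800,600))[...,::-1]); cv2.imwrite("pics/b.png",cv2.resize(b,(800,600))[...,::-1])
for cam in("scene","side"):
  for n in("mug1","saucer1","rail","rack","drainer","spice","coffee","biscuits","pepper"):
    print(cam,n,[(round(x["score"],2),[int(q) for q in x["rect"]]) for x in vision.recognise(cam,n)])
E
```

```text
pics
0.0 [0.28837135 0.6096405  0.22150434] [[-0.904, 0.428, -0.001], [0.428, 0.904, -0.002], [-0.0, -0.002, -1.0]] 0.08712682600686597
[1.24823927 0.23780567 1.00421833] [-0.26165483 -1.13163576  1.22948794] (array([[377.84626215,   0.        , 260.04141997],
       [  0.        , 377.84626215, 198.90729147],
       [  0.        ,   0.        ,   1.        ]]), array([-0.10816023,  0.        ,  0.        ,  0.        ,  0.        ])) {'vertical_fov': 66.99962647556798, 'cx': 252.38016799486712, 'cy': 193.70706882159942, 'D': array([-0.04800343,  0.        ,  0.        ,  0.        ,  0.        ]), 'hand_eye': array([[-1.31661310e-03, -9.61909790e-01, -2.73363901e-01,
         7.48655124e-02],
       [ 9.99998326e-01, -9.19187062e-04, -1.58190552e-03,
         2.82575555e-04],
       [ 1.27037785e-03, -2.73365526e-01,  9.61909390e-01,
        -1.62521682e-01],
       [ 0.00000000e+00,  0.00000000e+00,  0.00000000e+00,
         1.00000000e+00]])}
scene mug1 [(0.93, [289, 213, 308, 242]), (0.93, [344, 237, 376, 268]), (0.92, [317, 217, 348, 245]), (0.89, [366, 179, 388, 205]), (0.83, [
[... 623 characters left out ...]
(0.91, [126, 178, 153, 201]), (0.8, [166, 135, 182, 159]), (0.78, [160, 163, 180, 193]), (0.76, [214, 187, 236, 212]), (0.61, [200, 172, 215, 198]), (0.57, [203, 157, 213, 175])]
side saucer1 [(0.92, [269, 227, 307, 273]), (0.65, [286, 218, 321, 267]), (0.61, [301, 210, 334, 256]), (0.49, [215, 186, 238, 211])]
side rail [(0.69, [197, 109, 289, 180])]
side rack [(0.71, [214, 185, 237, 210]), (0.66, [243, 191, 303, 234])]
side drainer [(0.63, [258, 254, 330, 287]), (0.63, [215, 186, 237, 211])]
side spice [(0.53, [313, 177, 326, 204]), (0.27, [294, 161, 320, 195])]
side coffee [(0.8, [298, 158, 322, 193])]
side biscuits [(0.92, [330, 205, 368, 242])]
side pepper [(0.77, [310, 299, 330, 335])]
```

View pics/a.png

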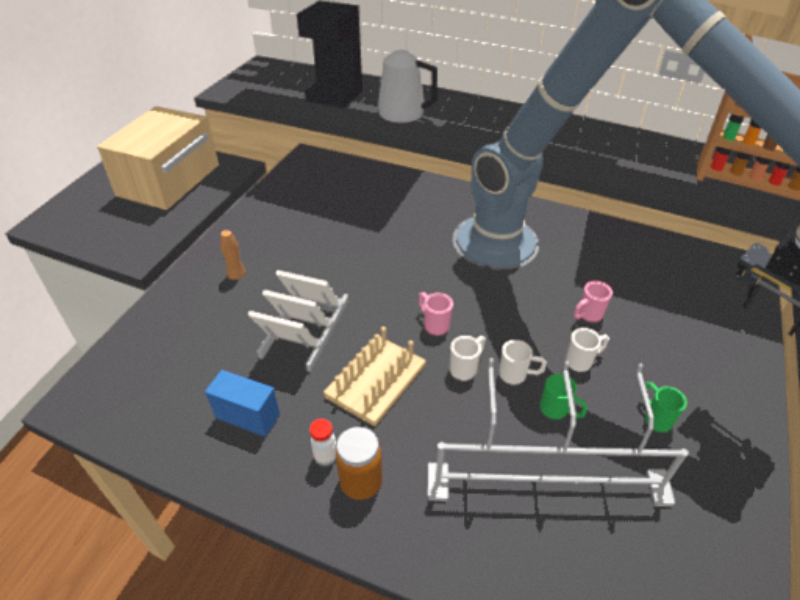

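View pics/b.png

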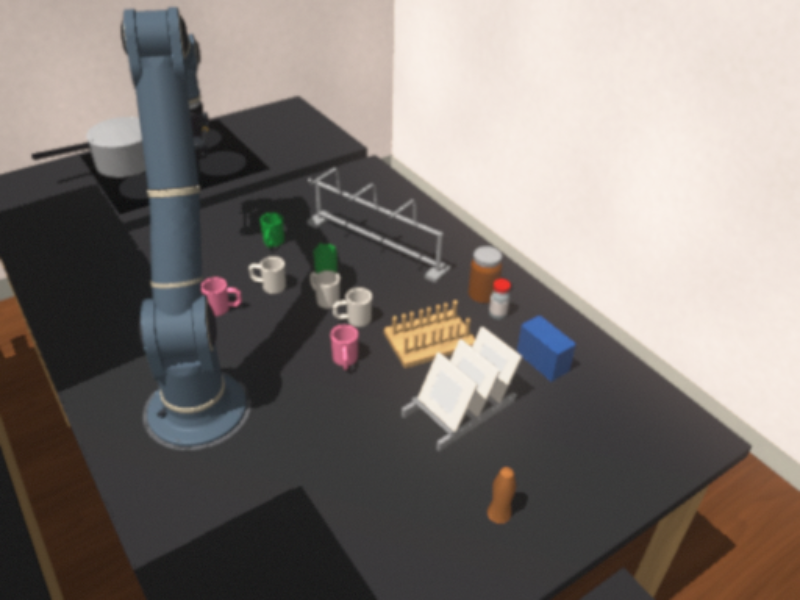

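Scene (512 px frame): white mugs at (297,228), (330,231), (374,223) are the ones wanted. The look-alikes are pink at (278,200) and (381,192), and green at (360,253) and (426,260). Three saucers stand at (195,183), (188,195) and (182,210). The rail is to the right, the rack in the middle, and the tin and jars are at lower left.

```bash
cat > m0.py <<'E'
from h import *
from scipy.optimize import least_squares
f=np.load("f0.npz"); P=[];C=[]
Q={}
for n,i,d in(("scene","a","da"),("side","b","db")):
    c=vision.get_calibration(n); Rc=cv2.Rodrigues(np.array(c["rvec"],float))[0]; pose=(Rc.T,-Rc.T@np.array(c["tvec"],float).ravel())
    X,v,u=cloud(n,f[d],pose); hsv=cv2.cvtColor(f[i],cv2.COLOR_RGB2HSV)[v,u].astype(int)
    k=(X[:,0]>.2)&(X[:,0]<1.1)&(abs(X[:,1])<.7)&(X[:,2]<.3)
    Q[n]=(X[k],hsv[k]); t=(abs(X[:,2])<.012)&k; print(n,"table z",np.median(X[t,2]),X[t,2].std())
    # top-down map, 2 mm / px
    m=np.zeros((600,650,3),np.uint8)
    X=X[k]; o=np.argsort(X[:,2]); X=X[o]; rgb=f[i][v,u][k][o]
    px=((.7-X[:,1])/.0022).astype(int).clip(0,649); py=((1.1-X[:,0])/.0022).astype(int).clip(0,599)
    rgb=rgb.copy(); w=X[:,2]>.1; 
    m[py,px]=rgb; cv2.imwrite(f"pics/top_{n}.png",m[...,::-1])
np.save("Q.npy",Q,allow_pickle=True)
for n in Q:
    X,h=Q[n]; w=(h[:,1]<60)&(h[:,2]>110)&(X[:,2]>.01)&(X[:,2]<.09)
    g=np.zeros((450,700),np.uint8); iy=((X[w,1]+.7)/.002).astype(int); ix=((X[w,0]-.2)/.002).astype(int); g[ix,iy]=255
    g=cv2.dilate(g,np.ones((5,5))); N,L,S,cen=cv2.connectedComponentsWithStats(g)
    for j in range(1,N):
        q=X[w][L[ix,iy]==j]
        if len(q)>40: print(n,len(q),q.mean(0).round(3),q.min(0).round(3),q.max(0).round(3))
E
python3 m0.py
```

```text
scene table z 3.674540085074618e-05 0.0023318556970601204
side table z 0.0006433094512703352 0.0031980455374010157
scene 451 [0.336 0.292 0.05 ] [0.294 0.259 0.011] [0.368 0.335 0.079]
scene 867 [ 0.494 -0.303  0.047] [ 0.363 -0.384  0.01 ] [ 0.601 -0.244  0.09 ]
scene 500 [0.427 0.166 0.049] [0.392 0.128 0.01 ] [0.457 0.222 0.079]
scene 436 [0.456 0.058 0.05 ] [0.398 0.028 0.01 ] [0.488 0.086 0.079]
scene 43 [0.566 0.483 0.012] [0.553 0.468 0.01 ] [0.577 0.498 0.016]
scene 907 [0.669 0.286 0.029] [0.577 0.072 0.01 ] [0.771 0.522 0.09 ]
scene 220 [ 0.775 -0.109  0.05 ] [ 0.748 -0.135  0.011] [ 0.785 -0.096  0.089]
side 311 [0.33  0.287 0.05 ] [0.291 0.25  0.01 ] [0.373 0.334 0.081]
side 669 [ 0.418 -0.327  0.054] [ 0.365 -0.387  0.012] [ 0.447 -0.26   0.09 ]
side 284 [0.423 0.156 0.05 ] [0.394 0.124 0.01 ] [0.455 0.221 0.079]
side 357 [0.447 0.056 0.049] [0.396 0.022 0.01 ] [0.485 0.091 0.081]
side 146 [ 0.493 -0.361  0.062] [ 0.468 -0.379  0.03 ] [ 0.511 -0.344  0.089]
side 140 [ 0.557 -0.357  0.061] [ 0.536 -0.372  0.028] [ 0.574 -0.337  0.09 ]
side 275 [0.67 0.26 0.03] [0.566 0.069 0.01 ] [0.763 0.513 0.088]
side 160 [ 0.75  -0.129  0.049] [ 0.737 -0.142  0.01 ] [ 0.776 -0.104  0.086]
```

```bash
python3 -c "
import cv2,numpy as np
a=cv2.imread('pics/top_scene.png');b=cv2.imread('pics/top_side.png');cv2.imwrite('pics/top.png',np.maximum(a,b)[:600,:])"
```

```text
(no output)
```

View pics/top.png

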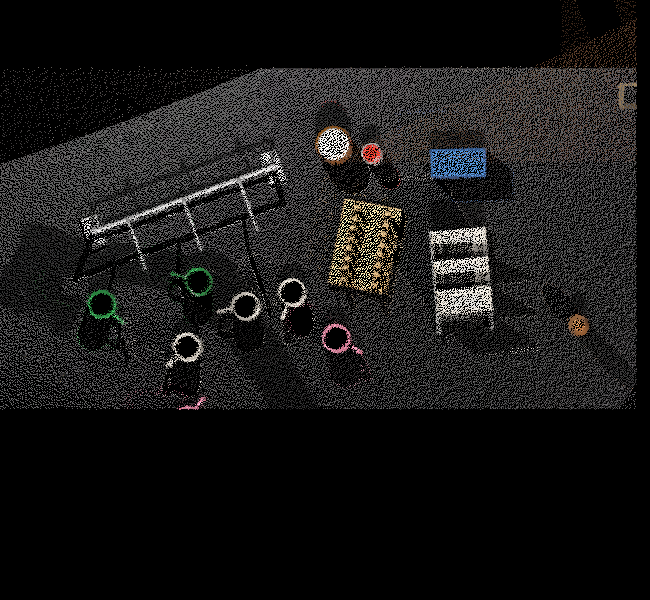

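The top map shows every object clearly: white mugs at (187,347), (245,306), (292,292), the rail yawed by about 0.33 rad, and the rack at (367,247). The drainer, with three saucers, is at (462,280). Next I fit the poses.

```bash
cat > fit.py <<'E'
from h import *
from scipy.optimize import least_squares
def mugfit(X,c0,verbose=1):
    """X white points; centre and handle yaw (mug +y dir as world angle)"""
    c=np.array(c0,float)
    for rad in(.06,.045,.040):
        q=X[(np.hypot(*(X[:,:2]-c).T)<rad)&(X[:,2]>.069)&(X[:,2]<.082)]
        s=least_squares(lambda p:np.hypot(q[:,0]-p[0],q[:,1]-p[1])-.029,c,loss="soft_l1",f_scale=.002); c=s.x
    d=X[:,:2]-c; rr=np.hypot(*d.T); k=(rr>.037)&(rr<.065)&(X[:,2]>.012)&(X[:,2]<.07)
    h=d[k].mean(0) if k.any() else np.array([np.nan]*2)
    print("mug",c.round(4),"n",len(q),"rms",np.sqrt((s.fun**2).mean()).round(4),"handle n",k.sum(),"yaw",np.arctan2(h[1],h[0]).round(3))
    return c,np.arctan2(h[1],h[0])
E
cat > m1.py <<'E'
from fit import *
Q=np.load("Q.npy",allow_pickle=True).item()
for n in("scene","side"):
    X,h=Q[n]; w=(h[:,1]<60)&(h[:,2]>90)
    for c in((.337,.289),(.427,.161),(.456,.056)): mugfit(X[w],c)
for n in("scene","side"):
    X,h=Q[n]
    # rail
    k=(X[:,1]>.03)&(X[:,1]<.55)&(X[:,0]>.45)&(X[:,2]>.10)
    B=X[k&(X[:,2]<.145)]; 
    l=cv2.fitLine(B[:,:2].astype(np.float32),cv2.DIST_HUBER,0,.002,.01).ravel(); yaw=np.arctan2(-l[0],l[1]) if l[1]>0 else np.arctan2(l[0],-l[1])
    yx=np.array([-np.sin(yaw),np.cos(yaw)]); xx=np.array([np.cos(yaw),np.sin(yaw)]); p0=l[2:]
    H=X[k&(X[:,2]>.195)]; hy=(H[:,:2]-p0)@yx; hx=(H[:,:2]-p0)@xx
    b=(B[:,:2]-p0)@yx
    print(n,"bar n",len(B),"z",np.median(B[:,2]),"yaw",yaw.round(4),"extent",b.min(),b.max())
    s=np.median(hy)
    o=np.median(hy-.13*np.round((hy-s)/.13)); o0=p0+o*yx
    hy2=hy-o; 
    for i in range(-2,3):
        m=abs(hy2-.13*i)<.03
        if m.sum()>5:
            l2=cv2.fitLine(H[m][:,:2].astype(np.float32),cv2.DIST_HUBER,0,.002,.01).ravel()
            lv=m&(hx<-.03)&(hx>-.1); print("  hook",i,m.sum(),"y",np.median(hy2[m]).round(4),"x",np.percentile(hx[m],[1,99]).round(3),"z",np.median(H[lv,2]).round(4),"yaw",np.arctan2(l2[1],l2[0]).round(3),"mid",H[lv].mean(0).round(4))
    print("  origin(mid)",o0.round(4))
    # rack
    k=(X[:,0]>.42)&(X[:,0]<.70)&(X[:,1]>-.24)&(X[:,1]<0)&(h[:,1]>60)&(h[:,0]>8)&(h[:,0]<28)
    base=X[k&(X[:,2]>.012)&(X[:,2]<.026)]
    r_=cv2.minAreaRect(base[:,:2].astype(np.float32)*1000); print("  rack base",len(base),np.round(r_[0],1),np.round(r_[1],1),r_[2],"topz",np.median(base[:,2]))
    D=X[k&(X[:,2]>.045)&(X[:,2]<.08)]; g=np.zeros((300,300),np.uint8); i=((D[:,0]-.42)/.001).astype(int); j=((D[:,1]+.24)/.001).astype(int); g[i,j]=255; g=cv2.dilate(g,np.ones((3,3)))
    # fit dowel pattern: grid x=-90..90 step 45, y=+-35
    c0=np.array(r_[0])/1000; best=None
    for y0 in np.arange(-2,2,.1):
        def res(p):
            R2=np.array([[np.cos(p[2]),np.sin(p[2])],[-np.sin(p[2]),np.cos(p[2])]]); q=(D[:,:2]-p[:2])@R2.T
            xs=np.linspace(-90,90,5)/1000; dx=abs(q[:,0][:,None]-xs).min(1); dy=abs(abs(q[:,1])-.035); return np.hypot(dx,dy)
        sl=least_squares(res,[*c0,y0],loss="soft_l1",f_scale=.004)
        if best is None or sl.cost<best.cost: best=sl
    print("  rack dowel fit",best.x.round(4),"mean",best.fun.mean().round(4),len(D),"zmax",np.percentile(D[:,2],98).round(4))
    # saucers
    k=(X[:,0]>.33)&(X[:,0]<.68)&(X[:,1]>-.42)&(X[:,1]<-.22)&(X[:,2]>.115)&(h[:,1]<60)
    T=X[k]; print("  saucer tops: n",len(T),"zmax",np.percentile(T[:,2],99).round(4))
    N=T[T[:,2]>.13]; 
    order=np.argsort(N[:,0]); xs=N[order,0]; cut=np.nonzero(np.diff(xs)>.02)[0]; 
    for grp in np.split(N[order],cut+1):
        if len(grp)>5:
            l2=cv2.fitLine(grp[:,:2].astype(np.float32),cv2.DIST_HUBER,0,.002,.01).ravel(); print("   top edge",len(grp),grp.mean(0).round(4),"dir yaw of x",(np.arctan2(-l2[0],l2[1])).round(3),"y",grp[:,1].min().round(3),grp[:,1].max().round(3))
E
python3 m1.py
```

```text
mug [0.3361 0.2882] n 92 rms 0.0022 handle n 41 yaw 2.313
mug [0.4261 0.1591] n 94 rms 0.0016 handle n 56 yaw 1.763
mug [0.4563 0.0568] n 94 rms 0.002 handle n 27 yaw 2.768
mug [0.3377 0.2872] n 61 rms 0.0039 handle n 38 yaw 2.322
mug [0.4246 0.16  ] n 56 rms 0.0025 handle n 18 yaw 1.759
mug [0.4546 0.0569] n 65 rms 0.003 handle n 40 yaw 2.762
scene bar n 665 z 0.132764410733326 yaw 0.3526 extent -0.15274380768265236 0.2781541734982234
  hook -1 119 y -0.1301 x [-0.12  -0.006] z 0.2133 yaw 0.353 mid [0.6489 0.1538 0.2131]
  hook 0 113 y 0.0001 x [-0.119 -0.007] z 0.2122 yaw 0.328 mid [0.605  0.2759 0.2123]
  hook 1 122 y 0.1299 x [-0.117 -0.003] z 0.2123 yaw 0.344 mid [0.5598 0.3977 0.2123]
  origin(mid) [0.6627 0.2972]
  rack base 1275 [ 557.3 -103.4] [131.  194.4] 78.77593994140625 topz 0.020618520078739655
  rack dowel fit [ 0.5588 -0.1022 -0.1965] mean 0.0103 353 zmax 0.0771
  saucer tops: n 523 zmax 0.1462
   top edge 112 [ 0.4622 -0.3162  0.1396] dir yaw of x -3.026 y -0.379 -0.26
   top edge 126 [ 0.5264 -0.3116  0.1402] dir yaw of x -3.06 y -0.376 -0.254
   top edge 129 [ 0.5
[... 165 characters left out ...]
 y -0.1291 x [-0.118 -0.003] z 0.212 yaw 0.335 mid [0.6431 0.1523 0.2121]
  hook 0 40 y 0.0015 x [-0.116 -0.003] z 0.2113 yaw 0.391 mid [0.5997 0.2757 0.2118]
  hook 1 42 y 0.1263 x [-0.117 -0.006] z 0.2127 yaw 0.365 mid [0.5545 0.3933 0.2127]
  origin(mid) [0.6597 0.2951]
  rack base 865 [ 557.  -105.5] [138.2 192.5] 78.00568389892578 topz 0.019651472882974197
  rack dowel fit [ 0.5561 -0.1059 -0.1939] mean 0.0105 272 zmax 0.0774
  saucer tops: n 891 zmax 0.1451
   top edge 154 [ 0.4582 -0.3214  0.1379] dir yaw of x -3.054 y -0.382 -0.262
   top edge 160 [ 0.5227 -0.3169  0.1373] dir yaw of x -3.042 y -0.375 -0.255
   top edge 153 [ 0.5874 -0.3114  0.1376] dir yaw of x -3.058 y -0.37 -0.246
```

{"fn": "jog_arm", "kwargs": {"motion": [{"turn": 0.096}, {"turn": 0.096}, {"turn": 0.096}, {"turn": 0.096}, {"dx": -0.01, "dy": -0.007}], "hand": 1}}

```text
schema error: expected keys dx, dy, dz, turn
```

{"fn": "jog_arm", "kwargs": {"motion": [{"dx": -0.026, "dy": -0.0175}, {"dx": -0.026, "dy": -0.0175}, {"dx": -0.026, "dy": -0.0175}, {"dx": -0.026, "dy": -0.0175}, {"dx": -0.026, "dy": -0.0175}]}}

```text
schema error: expected keys dx, dy, dz, turn
```

{"fn": "jog_arm", "kwargs": {"motion": [{"dx": -0.026, "dy": -0.0175}, {"dx": -0.026, "dy": -0.0175}, {"dx": -0.026, "dy": -0.0175}, {"dx": -0.026, "dy": -0.0175}, {"dx": -0.026, "dy": -0.0175}]}}

```text
schema error: expected keys dx, dy, dz, turn
```

{"fn": "jog_arm", "kwargs": {"motion": [{}, {}, {}]}}

```text
schema error: expected keys dx, dy, dz, turn
```

```bash
cat >> h.py <<'E'
def rel(t):
    """target (x,y,z,yaw of tool y) -> print shift in tool axes and turn (turn first)"""
    p,M,s=tool(); a=np.arctan2(M[1,1],M[0,1]); d=np.array(t[:3])-p; g=t[3]
    dt=(a-g+np.pi/2)%np.pi-np.pi/2; g=a-dt
    print("now",p.round(4),"yaw",a.round(3),"-> turn",dt.round(3),"then dx",round(-d[0]*np.sin(g)+d[1]*np.cos(g),4),"dy",round(d[0]*np.cos(g)+d[1]*np.sin(g),4),"dz",round(-d[2],4),"t",s["clock"],"w",round(s["gripper_width"],4))
E
cat > look.py <<'E'
from fit import *
import sys
def look(cam,fn=None,c=None):
    im,d,pose=grab(cam); X,v,u=cloud(cam,d,pose); hsv=cv2.cvtColor(im,cv2.COLOR_RGB2HSV)[v,u].astype(int)
    if fn: save(im,fn)
    w=(hsv[:,1]<60)&(hsv[:,2]>90)&(X[:,2]>.005)
    if c is not None:
        for cc in c: mugfit(X[w],cc)
    return im,X,hsv,v,u
E
python3 - <<'E'
from look import *
look("wrist","w1.png",[(.337,.288)])
look("scene",None,[(.337,.288),(.426,.16),(.456,.057)])
rel((.337,.288,.052,.744))
E
```

```text
mug [0.337 0.288] n 0 rms nan handle n 0 yaw nan
mug [0.3359 0.2879] n 88 rms 0.002 handle n 41 yaw 2.307
mug [0.426  0.1591] n 99 rms 0.0017 handle n 56 yaw 1.748
mug [0.4562 0.0569] n 89 rms 0.0018 handle n 27 yaw 2.766
now [0.2886 0.6102 0.2226] yaw 1.129 -> turn 0.385 then dx -0.2699 dy -0.1826 dz 0.1706 t 1.1 w 0.0872fit.py:11: RuntimeWarning: Mean of empty slice.
  print("mug",c.round(4),"n",len(q),"rms",np.sqrt((s.fun**2).mean()).round(4),"handle n",k.sum(),"yaw",np.arctan2(h[1],h[0]).round(3))
  ret = ret.dtype.type(ret / rcount)
```

View pics/w1.png

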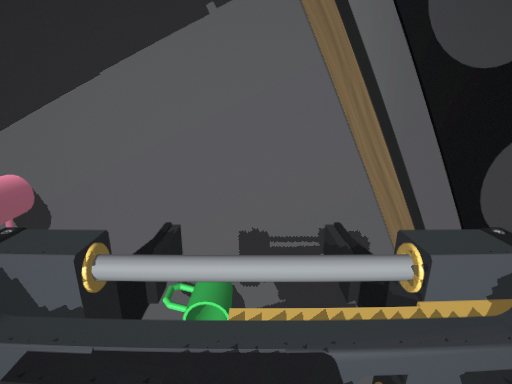

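The wrist view shows only a green look-alike at (205,300), because the moves were refused: every row needs all four keys. I'll resend them.

{"fn": "jog_arm", "kwargs": {"motion": [{"dx": 0, "dy": 0, "dz": 0, "turn": 0.096}, {"dx": 0, "dy": 0, "dz": 0, "turn": 0.096}, {"dx": 0, "dy": 0, "dz": 0, "turn": 0.096}, {"dx": 0, "dy": 0, "dz": 0, "turn": 0.096}, {"dx": -0.01, "dy": -0.0075, "dz": 0, "turn": 0}], "hand": 1}}

```text
clock: 1.52
eef_pos: [0.2886, 0.5997, 0.2223]
eef_rot: [-0.001, 0.402, 0.916, 0.001]
force: [-0.9, 0.7, -0.6]
gripper_width: 0.0871
grasp_force: 0.0
```

{"fn": "jog_arm", "kwargs": {"motion": [{"dx": -0.026, "dy": -0.0175, "dz": 0, "turn": 0}, {"dx": -0.026, "dy": -0.0175, "dz": 0, "turn": 0}, {"dx": -0.026, "dy": -0.0175, "dz": 0, "turn": 0}, {"dx": -0.026, "dy": -0.0175, "dz": 0, "turn": 0}, {"dx": -0.026, "dy": -0.0175, "dz": 0, "turn": 0}]}}

```text
clock: 1.93
eef_pos: [0.3137, 0.4414, 0.2226]
eef_rot: [0.0, 0.401, 0.916, 0.0]
force: [0.3, 0.0, 0.3]
gripper_width: 0.0869
grasp_force: 0.0
```

{"fn": "jog_arm", "kwargs": {"motion": [{"dx": -0.026, "dy": -0.0175, "dz": 0, "turn": 0}, {"dx": -0.026, "dy": -0.0175, "dz": 0, "turn": 0}, {"dx": -0.026, "dy": -0.0175, "dz": 0, "turn": 0}, {"dx": -0.026, "dy": -0.0175, "dz": 0, "turn": 0}, {"dx": -0.026, "dy": -0.0175, "dz": 0, "turn": 0}]}}

```text
clock: 2.35
eef_pos: [0.3375, 0.2865, 0.2228]
eef_rot: [0.0, 0.401, 0.916, 0.0]
force: [0.3, 0.9, -0.1]
gripper_width: 0.087
grasp_force: 0.0
```

{"fn": "jog_arm", "kwargs": {"motion": [{"dx": 0, "dy": 0, "dz": 0, "turn": 0}, {"dx": 0, "dy": 0, "dz": 0, "turn": 0}, {"dx": 0, "dy": 0, "dz": 0, "turn": 0}]}}

```text
clock: 2.6
eef_pos: [0.3375, 0.2888, 0.223]
eef_rot: [-0.0, 0.401, 0.916, 0.001]
force: [-0.4, 0.4, 0.4]
gripper_width: 0.0873
grasp_force: 0.0
```

Run:
```python
from look import *
look("wrist","w2.png",[(.337,.288)])
look("scene",None,[(.337,.288)])
rel((.337,.288,.052,.744))
```

```text
mug [0.3358 0.2903] n 687 rms 0.0013 handle n 198 yaw 2.329
mug [0.3365 0.2882] n 89 rms 0.0021 handle n 41 yaw 2.319
now [0.3372 0.2894 0.2227] yaw 0.747 -> turn 0.003 then dx -0.0008 dy -0.0011 dz 0.1707 t 2.7 w 0.0867
```

View pics/w2.png

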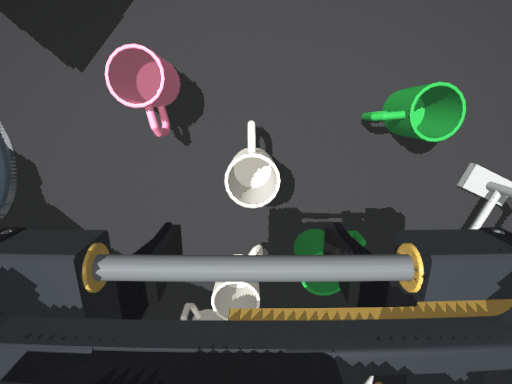

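The close view confirms it: the white mug is centred at (252,178) with its handle at (251,135), and pink (140,75) and green (430,110) stay clear. I'll descend and grip.

{"fn": "jog_arm", "kwargs": {"motion": [{"dx": 0, "dy": -0.0005, "dz": 0.034, "turn": 0}, {"dx": 0, "dy": -0.0005, "dz": 0.034, "turn": 0}, {"dx": 0, "dy": 0, "dz": 0.034, "turn": 0}, {"dx": 0, "dy": 0, "dz": 0.034, "turn": 0}, {"dx": 0, "dy": 0, "dz": 0.034, "turn": 0}]}}

```text
clock: 3.12
eef_pos: [0.3365, 0.2888, 0.0511]
eef_rot: [0.0, 0.4, 0.916, 0.001]
force: [-0.5, 0.4, -0.5]
gripper_width: 0.0872
grasp_force: 0.0
```

{"fn": "jog_arm", "kwargs": {"motion": [{"dx": 0, "dy": 0, "dz": 0, "turn": 0}, {"dx": 0, "dy": 0, "dz": 0, "turn": 0}]}}

```text
clock: 3.28
eef_pos: [0.3357, 0.2874, 0.0515]
eef_rot: [-0.001, 0.401, 0.916, -0.002]
force: [0.1, 0.7, 1.5]
gripper_width: 0.087
grasp_force: 0.0
```

{"fn": "jog_arm", "kwargs": {"motion": [{"dx": 0, "dy": 0, "dz": 0, "turn": 0}, {"dx": 0, "dy": 0, "dz": 0, "turn": 0}, {"dx": 0, "dy": 0, "dz": 0, "turn": 0}, {"dx": 0, "dy": 0, "dz": 0, "turn": 0}, {"dx": 0, "dy": 0, "dz": 0, "turn": 0}], "hand": -1, "newtons": 15}}

```text
clock: 3.7
eef_pos: [0.3372, 0.288, 0.0537]
eef_rot: [0.0, 0.401, 0.916, 0.001]
force: [1.0, -0.5, 0.0]
gripper_width: 0.0616
grasp_force: 1.2
```

{"fn": "jog_arm", "kwargs": {"motion": [{"dx": 0, "dy": 0, "dz": 0, "turn": 0}, {"dx": 0, "dy": 0, "dz": 0, "turn": 0}, {"dx": 0, "dy": 0, "dz": -0.01, "turn": 0}, {"dx": 0, "dy": 0, "dz": -0.01, "turn": 0}, {"dx": 0, "dy": 0, "dz": -0.01, "turn": 0}]}}

```text
clock: 4.12
eef_pos: [0.3361, 0.2867, 0.0825]
eef_rot: [-0.0, 0.401, 0.916, -0.001]
force: [0.6, 0.1, -1.5]
gripper_width: 0.0599
grasp_force: 15.1
```

{"fn": "jog_arm", "kwargs": {"motion": [{"dx": 0, "dy": 0, "dz": -0.0305, "turn": 0.08}, {"dx": 0, "dy": 0, "dz": -0.0305, "turn": 0.08}, {"dx": 0, "dy": 0, "dz": -0.0305, "turn": 0.08}, {"dx": 0, "dy": 0, "dz": -0.0305, "turn": 0.08}, {"dx": 0, "dy": 0, "dz": -0.0305, "turn": 0.08}]}}

```text
clock: 4.53
eef_pos: [0.3359, 0.2865, 0.236]
eef_rot: [-0.0, 0.577, 0.817, -0.001]
force: [0.9, 1.1, -3.1]
gripper_width: 0.06
grasp_force: 15.1
```

{"fn": "jog_arm", "kwargs": {"motion": [{"dx": 0, "dy": 0, "dz": 0, "turn": 0}, {"dx": 0, "dy": 0, "dz": 0, "turn": 0}]}}

```text
clock: 4.7
eef_pos: [0.3369, 0.2876, 0.236]
eef_rot: [-0.0, 0.575, 0.818, 0.001]
force: [-0.2, 0.2, -2.5]
gripper_width: 0.0602
grasp_force: 15.1
```

Run:
```python
from h import *
rel((.4857,.3255,.234,.345))
```

```text
now [0.3369 0.2876 0.236 ] yaw 0.346 -> turn 0.001 then dx -0.0146 dy 0.1528 dz 0.002 t 4.7 w 0.0602
```

{"fn": "jog_arm", "kwargs": {"motion": [{"dx": -0.003, "dy": 0.0306, "dz": 0, "turn": 0}, {"dx": -0.003, "dy": 0.0306, "dz": 0, "turn": 0}, {"dx": -0.003, "dy": 0.0306, "dz": 0, "turn": 0}, {"dx": -0.003, "dy": 0.0306, "dz": 0.001, "turn": 0}, {"dx": -0.003, "dy": 0.0306, "dz": 0.001, "turn": 0}]}}

```text
clock: 5.12
eef_pos: [0.4857, 0.3242, 0.23]
eef_rot: [-0.001, 0.575, 0.818, -0.003]
force: [-0.1, 0.8, -2.1]
gripper_width: 0.0601
grasp_force: 15.1
```

{"fn": "jog_arm", "kwargs": {"motion": [{"dx": 0, "dy": 0, "dz": 0, "turn": 0}, {"dx": 0, "dy": 0, "dz": 0, "turn": 0}]}}

```text
clock: 5.28
eef_pos: [0.4856, 0.3237, 0.2297]
eef_rot: [-0.0, 0.576, 0.818, -0.003]
force: [-0.0, 0.6, -2.8]
gripper_width: 0.06
grasp_force: 15.0
```

```bash
cat > chk.py <<'E'
from look import *
from mug3d import *
E
python3 - <<'E'
from look import *
rel((.5657,.3542,.234,.345))
im,X,h,v,u=look("scene","s1.png")
O=np.array([.661,.296]);ps=.345;ex=np.array([np.cos(ps),np.sin(ps)]);ey=np.array([-np.sin(ps),np.cos(ps)])
q=np.c_[(X[:,:2]-O)@ex,(X[:,:2]-O)@ey,X[:,2]]
w=(h[:,1]<60)&(h[:,2]>80)&(q[:,2]>.16)&(q[:,2]<.27)
k=w&(abs(q[:,0]+.155)<.045)&(q[:,1]>.125)&(q[:,1]<.17); Hd=q[k]; print("handle",k.sum(),Hd.min(0).round(4),Hd.max(0).round(4),Hd.mean(0).round(4))
k=w&(abs(q[:,0]+.155)<.045)&(q[:,1]>.04)&(q[:,1]<.12); print("body",k.sum(),np.percentile(q[k],[1,99],axis=0).round(4))
k=(q[:,0]<-.095)&(q[:,0]>-.122)&(abs(q[:,1]-.13)<.02)&(q[:,2]>.2); print("tip",np.c_[q[k],h[k]][:12].round(3))
pose=grab("scene")[2]; uv=proj("scene",[[.54,.35,.21]],pose)[0].astype(int); c=im[uv[1]-75:uv[1]+75,uv[0]-100:uv[0]+100]; save(cv2.resize(c,(800,600),interpolation=cv2.INTER_CUBIC),"s1c.png")
E
```

```text
now [0.4856 0.3237 0.2297] yaw 0.344 -> turn -0.001 then dx 0.0017 dy 0.0857 dz -0.0043 t 5.2833 w 0.06
handle 35 [-0.1581  0.1261  0.1888] [-0.1107  0.144   0.2268] [-0.1358  0.1331  0.2063]
body 383 [[-0.1835  0.0553  0.1771]
 [-0.1186  0.1084  0.2528]]
tip [[ -0.122   0.121   0.558 101.     48.    102.   ]
 [ -0.122   0.111   0.554 102.     53.    106.   ]
 [ -0.121   0.119   0.555 101.     43.     95.   ]
 [ -0.122   0.121   0.555 100.     56.    100.   ]
 [ -0.122   0.124   0.555 107.     51.    105.   ]
 [ -0.119   0.11    0.554 103.     46.    100.   ]
 [ -0.122   0.114   0.552 101.     53.    105.   ]
 [ -0.119   0.114   0.554 106.     57.     98.   ]
 [ -0.121   0.12    0.553 105.     53.     97.   ]
 [ -0.121   0.124   0.553 102.     49.    105.   ]
 [ -0.121   0.126   0.554 104.     51.    104.   ]
 [ -0.121   0.128   0.554 105.     53.    106.   ]]
```

View pics/s1c.png

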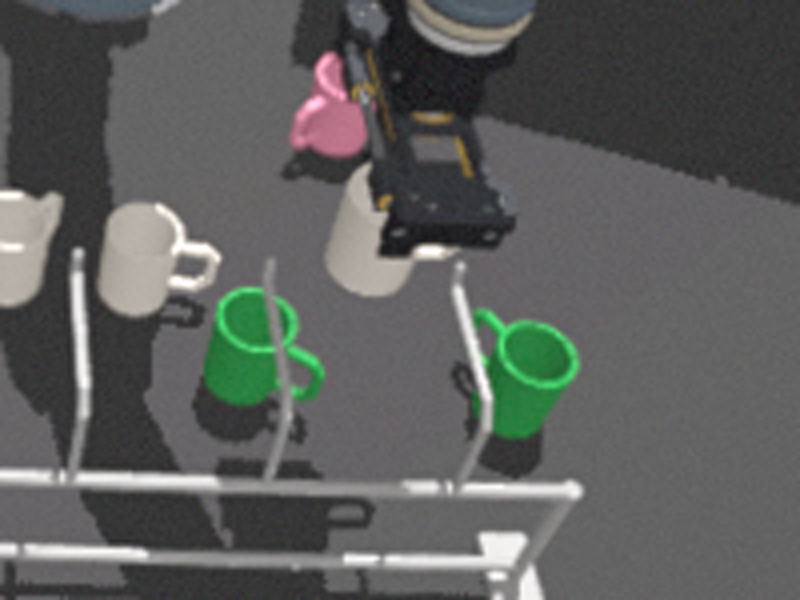

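The held mug is at crop (370,250), its handle in line with the hook 3 tip (460,270). Its base is measured at about 0.1775, so I raise it 4 mm and thread it on.

{"fn": "jog_arm", "kwargs": {"motion": [{"dx": 0.0015, "dy": 0, "dz": -0.004, "turn": 0}, {"dx": 0, "dy": 0.01, "dz": 0, "turn": 0}, {"dx": 0, "dy": 0.01, "dz": 0, "turn": 0}, {"dx": 0, "dy": 0.012, "dz": 0, "turn": 0}, {"dx": 0, "dy": 0.012, "dz": 0, "turn": 0}]}}

```text
clock: 5.8
eef_pos: [0.5277, 0.3419, 0.2375]
eef_rot: [0.0, 0.575, 0.818, 0.001]
force: [0.5, 0.4, -3.0]
gripper_width: 0.0598
grasp_force: 15.0
```

{"fn": "jog_arm", "kwargs": {"motion": [{"dx": 0, "dy": 0.012, "dz": 0, "turn": 0}, {"dx": 0, "dy": 0.012, "dz": 0, "turn": 0}, {"dx": 0, "dy": 0.012, "dz": 0, "turn": 0}, {"dx": 0, "dy": 0.006, "dz": 0, "turn": 0}, {"dx": 0, "dy": 0, "dz": 0, "turn": 0}]}}

```text
clock: 6.22
eef_pos: [0.5677, 0.3558, 0.2369]
eef_rot: [0.0, 0.575, 0.818, 0.0]
force: [-0.4, -0.5, -2.1]
gripper_width: 0.0601
grasp_force: 15.0
```

Run:
```python
from look import *
rel((.5657,.3542,.211,.345))
im,X,h,v,u=look("scene")
pose=grab("scene")[2]; uv=proj("scene",[[.56,.36,.21]],pose)[0].astype(int); c=im[uv[1]-45:uv[1]+45,uv[0]-60:uv[0]+60]; save(cv2.resize(c,(800,600),interpolation=cv2.INTER_CUBIC),"s2c.png")
```

```text
now [0.5677 0.3558 0.2369] yaw 0.345 -> turn -0.0 then dx -0.0008 dy -0.0024 dz 0.0259 t 6.2167 w 0.0601
```

View pics/s2c.png

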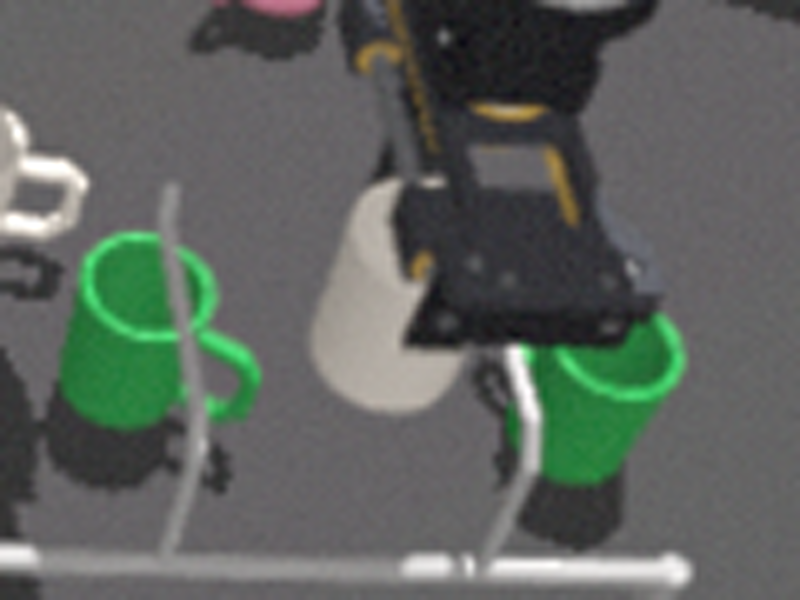

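The gripper hides the handle, but the mug is at (390,310) beside the hook 3 wire and threading caused no force. I'll lower it slowly and watch for contact.

{"fn": "jog_arm", "kwargs": {"motion": [{"dx": 0, "dy": 0, "dz": 0.005, "turn": 0}, {"dx": 0, "dy": 0, "dz": 0.005, "turn": 0}, {"dx": 0, "dy": 0, "dz": 0.005, "turn": 0}, {"dx": 0, "dy": 0, "dz": 0.004, "turn": 0}, {"dx": 0, "dy": 0, "dz": 0.003, "turn": 0}]}}

```text
clock: 6.73
eef_pos: [0.5657, 0.3553, 0.2142]
eef_rot: [-0.0, 0.575, 0.818, -0.001]
force: [-1.2, -0.8, -2.0]
gripper_width: 0.0601
grasp_force: 15.0
```

{"fn": "jog_arm", "kwargs": {"motion": [{"dx": 0, "dy": 0, "dz": 0.002, "turn": 0}, {"dx": 0, "dy": 0, "dz": 0.002, "turn": 0}, {"dx": 0, "dy": 0, "dz": 0.001, "turn": 0}, {"dx": 0, "dy": 0, "dz": 0, "turn": 0}], "newtons": 8}}

```text
clock: 7.07
eef_pos: [0.5663, 0.3553, 0.2101]
eef_rot: [0.0, 0.575, 0.818, -0.0]
force: [-1.2, 0.3, -0.9]
gripper_width: 0.06
grasp_force: 8.0
```

{"fn": "jog_arm", "kwargs": {"motion": [{"dx": 0, "dy": 0, "dz": 0.002, "turn": 0}, {"dx": 0, "dy": 0, "dz": 0.002, "turn": 0}, {"dx": 0, "dy": 0, "dz": 0, "turn": 0}], "newtons": 6}}

```text
clock: 7.32
eef_pos: [0.5666, 0.3552, 0.2059]
eef_rot: [0.0, 0.575, 0.818, 0.0]
force: [0.7, -0.8, -1.3]
gripper_width: 0.0602
grasp_force: 6.0
```

{"fn": "jog_arm", "kwargs": {"motion": [{"dx": -0.0005, "dy": 0, "dz": 0.004, "turn": 0}, {"dx": -0.0005, "dy": 0, "dz": 0.004, "turn": 0}, {"dx": 0, "dy": 0, "dz": 0.004, "turn": 0}, {"dx": 0, "dy": 0, "dz": 0.004, "turn": 0}, {"dx": 0, "dy": 0, "dz": 0, "turn": 0}], "newtons": 5}}

```text
clock: 7.73
eef_pos: [0.5663, 0.3547, 0.1889]
eef_rot: [-0.0, 0.575, 0.818, -0.0]
force: [-0.8, 0.6, -0.8]
gripper_width: 0.0601
grasp_force: 5.0
```

Run:
```python
from look import *
rel((.5657,.3542,.211,.345))
a,b,pose=grab("scene"); im=a
uv=proj("scene",[[.56,.36,.21]],pose)[0].astype(int); c=im[uv[1]-45:uv[1]+45,uv[0]-60:uv[0]+60]
s,_,pose=grab("side"); uv=proj("side",[[.56,.36,.2]],pose)[0].astype(int); c2=s[uv[1]-45:uv[1]+45,uv[0]-60:uv[0]+60]
save(np.hstack([cv2.resize(x,(400,300),interpolation=cv2.INTER_CUBIC) for x in(c,c2)]),"s3c.png")
```

```text
now [0.5663 0.3547 0.1889] yaw 0.345 -> turn 0.0 then dx -0.0002 dy -0.0007 dz -0.0221 t 7.7333 w 0.0601
```

View pics/s3c.png

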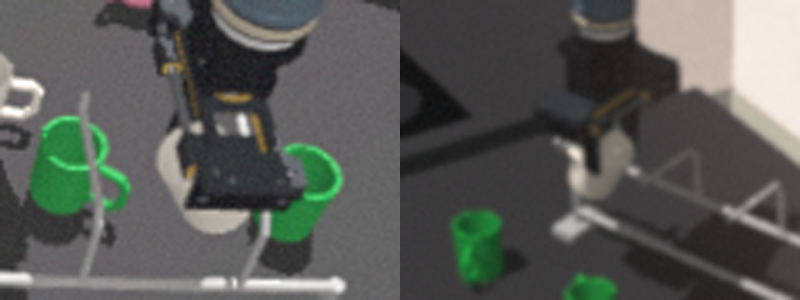

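Both views show the mug tilting about the wire with the handle on hook 3 (side crop, mug at (600,170)). I'll keep following the arc.

{"fn": "jog_arm", "kwargs": {"motion": [{"dx": 0.0005, "dy": 0, "dz": 0.0035, "turn": 0}, {"dx": 0.001, "dy": 0, "dz": 0.0035, "turn": 0}, {"dx": 0.0015, "dy": 0, "dz": 0.0035, "turn": 0}, {"dx": 0.0015, "dy": 0, "dz": 0.0035, "turn": 0}, {"dx": 0, "dy": 0, "dz": 0, "turn": 0}], "newtons": 4}}

```text
clock: 8.25
eef_pos: [0.5647, 0.359, 0.1751]
eef_rot: [-0.0, 0.575, 0.818, -0.0]
force: [0.6, -1.5, -0.3]
gripper_width: 0.0598
grasp_force: 4.0
```

{"fn": "jog_arm", "kwargs": {"motion": [{"dx": 0.002, "dy": 0, "dz": 0.003, "turn": 0}, {"dx": 0.002, "dy": 0, "dz": 0.003, "turn": 0}, {"dx": 0.0015, "dy": 0, "dz": 0.001, "turn": 0}, {"dx": 0, "dy": 0, "dz": 0, "turn": 0}, {"dx": 0, "dy": 0, "dz": 0, "turn": 0}], "newtons": 3}}

```text
clock: 8.67
eef_pos: [0.5633, 0.3634, 0.1687]
eef_rot: [0.0, 0.575, 0.818, -0.0]
force: [1.3, -3.0, -2.7]
gripper_width: 0.0599
grasp_force: 3.0
```

```bash
cat >> look.py <<'E'
O=np.array([.661,.296]);ps=.345;ex=np.array([np.cos(ps),np.sin(ps)]);ey=np.array([-np.sin(ps),np.cos(ps)])
def hang(hy):
    """white points near a hook, hook frame (rail x; y,z about the wire); axis tilt by PCA is left to the eye"""
    for cam in("scene","side"):
        im,X,h,v,u=look(cam)
        q=np.c_[(X[:,:2]-O)@ex,(X[:,:2]-O)@ey-hy,X[:,2]-.21]
        k=(h[:,1]<60)&(h[:,2]>80)&(abs(q[:,0]+.07)<.06)&(abs(q[:,1])<.11)&(q[:,2]<-.02)&(q[:,2]>-.12)
        print(cam,k.sum(),"1%%/50/99%%",np.percentile(q[k],[1,50,99],axis=0).round(3).tolist())
E
python3 -c "
from look import *
hang(.13); rel((.5657,.3542,.211,.345)); print(tool()[2]['force'])"
```

```text
scene 81 1%%/50/99%% [[-0.101, -0.053, -0.067], [-0.07, -0.044, -0.043], [-0.041, 0.018, -0.024]]
side 168 1%%/50/99%% [[-0.101, -0.056, -0.071], [-0.072, -0.013, -0.041], [-0.034, 0.033, -0.021]]
now [0.5633 0.3633 0.1689] yaw 0.345 -> turn -0.0 then dx -0.0094 dy -0.0008 dz -0.0421 t 8.7667 w 0.0605
[ 1.64580285 -3.23791987 -2.42452313]
```

{"fn": "jog_arm", "kwargs": {"motion": [{"dx": 0, "dy": 0, "dz": 0, "turn": 0}, {"dx": 0, "dy": 0, "dz": 0, "turn": 0}, {"dx": 0, "dy": 0, "dz": 0, "turn": 0}], "hand": 0.5}}

```text
clock: 9.02
eef_pos: [0.5629, 0.3653, 0.1696]
eef_rot: [-0.0, 0.575, 0.818, 0.001]
force: [0.2, 0.7, 0.3]
gripper_width: 0.0644
grasp_force: 0.0
```

{"fn": "jog_arm", "kwargs": {"motion": [{"dx": 0, "dy": 0, "dz": 0, "turn": 0}, {"dx": 0, "dy": 0, "dz": 0, "turn": 0}, {"dx": 0, "dy": 0, "dz": 0, "turn": 0}], "hand": 0.85}}

```text
clock: 9.27
eef_pos: [0.5631, 0.3643, 0.1692]
eef_rot: [-0.0, 0.575, 0.818, 0.0]
force: [0.2, 0.5, -0.4]
gripper_width: 0.0763
grasp_force: 0.0
```

{"fn": "jog_arm", "kwargs": {"motion": [{"dx": 0, "dy": 0, "dz": -0.01, "turn": 0}, {"dx": 0, "dy": 0, "dz": -0.015, "turn": 0}, {"dx": 0, "dy": 0, "dz": -0.02, "turn": 0}, {"dx": 0, "dy": 0, "dz": -0.03, "turn": 0}, {"dx": 0, "dy": 0, "dz": -0.03, "turn": 0}]}}

```text
clock: 9.68
eef_pos: [0.5628, 0.3637, 0.2753]
eef_rot: [-0.0, 0.575, 0.818, -0.0]
force: [-0.1, 0.7, 0.2]
gripper_width: 0.0802
grasp_force: 0.0
```

{"fn": "jog_arm", "kwargs": {"motion": [{"dx": 0, "dy": -0.03, "dz": 0, "turn": 0}, {"dx": 0, "dy": -0.03, "dz": 0, "turn": 0}, {"dx": 0, "dy": -0.03, "dz": 0, "turn": 0}, {"dx": -0.02, "dy": -0.02, "dz": 0, "turn": 0}, {"dx": -0.03, "dy": -0.0, "dz": 0, "turn": 0}], "hand": 1}}

```text
clock: 10.1
eef_pos: [0.4717, 0.2818, 0.2749]
eef_rot: [-0.002, 0.572, 0.82, 0.0]
force: [-0.2, -0.0, 0.2]
gripper_width: 0.0865
grasp_force: 0.0
```

```bash
python3 -c "
from look import *
hang(.13); a=look('scene','s4.png',[(.426,.1595),(.456,.057)])
rel((.426,.1595,.052,.19))"
```

```text
scene 544 1%%/50/99%% [[-0.098, -0.055, -0.073], [-0.057, -0.019, -0.046], [-0.04, 0.033, -0.021]]
side 256 1%%/50/99%% [[-0.1, -0.058, -0.083], [-0.079, -0.018, -0.049], [-0.034, 0.029, -0.022]]
mug [0.4269 0.159 ] n 91 rms 0.0014 handle n 54 yaw 1.775
mug [0.4563 0.0567] n 87 rms 0.0021 handle n 27 yaw 2.766
now [0.4776 0.2772 0.2756] yaw 0.34 -> turn 0.15 then dx -0.1058 dy -0.0729 dz 0.2236 t 10.25 w 0.0868
```

Mug 1 hangs on hook 3. Now the second mug.

{"fn": "jog_arm", "kwargs": {"motion": [{"dx": 0, "dy": 0, "dz": 0.02, "turn": 0.05}, {"dx": 0, "dy": 0, "dz": 0.02, "turn": 0.05}, {"dx": 0, "dy": 0, "dz": 0.02, "turn": 0.046}, {"dx": -0.0212, "dy": -0.0146, "dz": 0, "turn": 0}, {"dx": -0.0212, "dy": -0.0146, "dz": 0, "turn": 0}]}}

```text
clock: 10.67
eef_pos: [0.4555, 0.2336, 0.2127]
eef_rot: [-0.0, 0.632, 0.775, -0.001]
force: [-0.2, -0.9, 0.6]
gripper_width: 0.0869
grasp_force: 0.0
```

{"fn": "jog_arm", "kwargs": {"motion": [{"dx": -0.0212, "dy": -0.0146, "dz": 0, "turn": 0}, {"dx": -0.0212, "dy": -0.0146, "dz": 0, "turn": 0}, {"dx": -0.0212, "dy": -0.0146, "dz": 0, "turn": 0}, {"dx": 0, "dy": 0, "dz": 0, "turn": 0}, {"dx": 0, "dy": 0, "dz": 0, "turn": 0}]}}

```text
clock: 11.08
eef_pos: [0.4262, 0.1613, 0.2147]
eef_rot: [-0.0, 0.634, 0.773, 0.001]
force: [0.3, 1.6, -0.3]
gripper_width: 0.0873
grasp_force: 0.0
```

```bash
python3 -c "
from look import *
look('wrist',None,[(.4265,.1597)])
rel((.4265,.1597,.053,.194));rel((.4265,.1597,.053,.194))"
```

```text
mug [0.426 0.162] n 716 rms 0.0013 handle n 202 yaw 1.783
now [0.4265 0.1624 0.2147] yaw 0.199 -> turn 0.005 then dx -0.0027 dy -0.0006 dz 0.1617 t 11.1333 w 0.0869
now [0.4265 0.1624 0.2147] yaw 0.199 -> turn 0.005 then dx -0.0027 dy -0.0006 dz 0.1617 t 11.1333 w 0.0869
```

{"fn": "jog_arm", "kwargs": {"motion": [{"dx": -0.001, "dy": 0, "dz": 0.033, "turn": 0}, {"dx": 0, "dy": 0, "dz": 0.033, "turn": 0}, {"dx": 0, "dy": 0, "dz": 0.033, "turn": 0}, {"dx": 0, "dy": 0, "dz": 0.033, "turn": 0}, {"dx": 0, "dy": 0, "dz": 0.03, "turn": 0}]}}

```text
clock: 11.55
eef_pos: [0.4267, 0.1623, 0.0503]
eef_rot: [0.0, 0.632, 0.775, 0.0]
force: [0.1, 1.0, -0.5]
gripper_width: 0.0869
grasp_force: 0.0
```

{"fn": "jog_arm", "kwargs": {"motion": [{"dx": 0, "dy": 0, "dz": 0, "turn": 0}, {"dx": 0, "dy": 0, "dz": 0, "turn": 0}]}}

```text
clock: 11.72
eef_pos: [0.4259, 0.1612, 0.0511]
eef_rot: [-0.001, 0.633, 0.774, -0.001]
force: [-0.4, -0.3, 1.4]
gripper_width: 0.0867
grasp_force: 0.0
```

{"fn": "jog_arm", "kwargs": {"motion": [{"dx": 0, "dy": 0, "dz": 0, "turn": 0}, {"dx": 0, "dy": 0, "dz": 0, "turn": 0}, {"dx": 0, "dy": 0, "dz": 0, "turn": 0}, {"dx": 0, "dy": 0, "dz": 0, "turn": 0}, {"dx": 0, "dy": 0, "dz": 0, "turn": 0}], "hand": -1, "newtons": 15}}

```text
clock: 12.13
eef_pos: [0.4267, 0.1608, 0.053]
eef_rot: [0.0, 0.633, 0.774, 0.001]
force: [0.8, -0.1, -0.4]
gripper_width: 0.0615
grasp_force: 0.0
```

{"fn": "jog_arm", "kwargs": {"motion": [{"dx": 0, "dy": 0, "dz": 0, "turn": 0}, {"dx": 0, "dy": 0, "dz": 0, "turn": 0}, {"dx": 0, "dy": 0, "dz": -0.01, "turn": 0}, {"dx": 0, "dy": 0, "dz": -0.01, "turn": 0}, {"dx": 0, "dy": 0, "dz": -0.01, "turn": 0}]}}

```text
clock: 12.55
eef_pos: [0.426, 0.1602, 0.0829]
eef_rot: [-0.0, 0.633, 0.774, -0.0]
force: [0.1, -0.2, -1.7]
gripper_width: 0.06
grasp_force: 15.0
```

{"fn": "jog_arm", "kwargs": {"motion": [{"dx": 0, "dy": 0, "dz": -0.0305, "turn": -0.03}, {"dx": 0, "dy": 0, "dz": -0.0305, "turn": -0.03}, {"dx": 0, "dy": 0, "dz": -0.0305, "turn": -0.03}, {"dx": 0, "dy": 0, "dz": -0.0305, "turn": -0.03}, {"dx": 0, "dy": 0, "dz": -0.0305, "turn": -0.03}]}}

```text
clock: 12.97
eef_pos: [0.4258, 0.1598, 0.2369]
eef_rot: [0.0, 0.573, 0.819, 0.0]
force: [-0.6, 0.5, -2.4]
gripper_width: 0.06
grasp_force: 15.0
```

{"fn": "jog_arm", "kwargs": {"motion": [{"dx": 0, "dy": 0, "dz": 0, "turn": 0}, {"dx": 0, "dy": 0, "dz": 0, "turn": 0}]}}

```text
clock: 13.13
eef_pos: [0.427, 0.1606, 0.2368]
eef_rot: [0.001, 0.574, 0.819, 0.002]
force: [0.3, 0.6, -1.4]
gripper_width: 0.0599
grasp_force: 15.0
```

```bash
cat >> look.py <<'E'
def rp(x,y,z): # rail coords -> world target at rail yaw
    w=O+x*ex+y*ey; return (w[0],w[1],z,ps)
E
python3 -c "
from look import *
rel(rp(-.155,-.043,.234)); rel(rp(-.07,-.043,.234))"
```

```text
now [0.427  0.1606 0.2368] yaw 0.349 -> turn 0.004 then dx 0.0053 dy 0.111 dz 0.0028 t 13.1333 w 0.0599
now [0.427  0.1606 0.2368] yaw 0.349 -> turn 0.004 then dx 0.0053 dy 0.196 dz 0.0028 t 13.1333 w 0.0599
```

{"fn": "jog_arm", "kwargs": {"motion": [{"dx": 0.0015, "dy": 0.022, "dz": 0.0005, "turn": 0.002}, {"dx": 0.001, "dy": 0.022, "dz": 0.0005, "turn": 0.002}, {"dx": 0.001, "dy": 0.022, "dz": 0.0005, "turn": 0}, {"dx": 0.001, "dy": 0.022, "dz": 0.0005, "turn": 0}, {"dx": 0.001, "dy": 0.022, "dz": 0, "turn": 0}]}}

```text
clock: 13.55
eef_pos: [0.5274, 0.2026, 0.2307]
eef_rot: [-0.001, 0.575, 0.818, -0.002]
force: [0.6, -0.3, -1.3]
gripper_width: 0.0602
grasp_force: 15.0
```

{"fn": "jog_arm", "kwargs": {"motion": [{"dx": 0, "dy": 0, "dz": 0, "turn": 0}, {"dx": 0, "dy": 0, "dz": 0, "turn": 0}, {"dx": 0, "dy": 0, "dz": 0, "turn": 0}]}}

```text
clock: 13.8
eef_pos: [0.5264, 0.2021, 0.2311]
eef_rot: [-0.001, 0.575, 0.818, -0.002]
force: [-0.3, -0.5, -1.5]
gripper_width: 0.0604
grasp_force: 15.0
```

```bash
cat >> look.py <<'E'
def held(hy,x=-.155):
    for cam in("scene","side"):
        im,X,h,v,u=look(cam)
        q=np.c_[(X[:,:2]-O)@ex,(X[:,:2]-O)@ey-hy,X[:,2]]
        w=(h[:,1]<60)&(h[:,2]>80)&(q[:,2]>.165)&(q[:,2]<.27)&(abs(q[:,0]-x)<.045)
        k=w&(abs(q[:,1]+.043)<.035); print(cam,"body",k.sum(),np.percentile(q[k],[1,99],axis=0).round(4).tolist())
        k=w&(abs(q[:,1]-.005)<.02)&(q[:,0]<-.126); print("  handle",k.sum(),np.percentile(q[k],[2,98],axis=0).round(4).tolist() if k.any() else "")
E
python3 -c "
from look import *
held(0); rel(rp(-.07,-.043,.234))"
```

```text
scene body 284 [[-0.1712, -0.0742, 0.1793], [-0.1217, -0.0119, 0.2549]]
  handle 28 [[-0.1616, -0.0114, 0.1906], [-0.1552, 0.0156, 0.2027]]
side body 286 [[-0.193, -0.0749, 0.1806], [-0.1251, -0.0178, 0.2569]]
  handle 29 [[-0.1632, -0.0127, 0.1932], [-0.1411, 0.0198, 0.2324]]
now [0.5266 0.2022 0.2319] yaw 0.345 -> turn -0.0 then dx -0.0002 dy 0.0882 dz -0.0021 t 13.9 w 0.0599
```

{"fn": "jog_arm", "kwargs": {"motion": [{"dx": 0, "dy": 0.008, "dz": -0.0015, "turn": 0}, {"dx": 0, "dy": 0.01, "dz": 0, "turn": 0}, {"dx": 0, "dy": 0.01, "dz": 0, "turn": 0}, {"dx": 0, "dy": 0.012, "dz": 0, "turn": 0}, {"dx": 0, "dy": 0.012, "dz": 0, "turn": 0}]}}

```text
clock: 14.32
eef_pos: [0.578, 0.221, 0.2342]
eef_rot: [0.0, 0.575, 0.818, 0.0]
force: [0.0, -0.2, -1.7]
gripper_width: 0.0601
grasp_force: 15.0
```

{"fn": "jog_arm", "kwargs": {"motion": [{"dx": 0, "dy": 0.012, "dz": 0, "turn": 0}, {"dx": 0, "dy": 0.012, "dz": 0, "turn": 0}, {"dx": 0, "dy": 0.008, "dz": 0, "turn": 0}, {"dx": 0, "dy": 0.003, "dz": 0, "turn": 0}, {"dx": 0, "dy": 0, "dz": 0, "turn": 0}]}}

```text
clock: 14.73
eef_pos: [0.6103, 0.2325, 0.2336]
eef_rot: [0.0, 0.575, 0.818, -0.0]
force: [0.4, -0.2, -0.4]
gripper_width: 0.0601
grasp_force: 15.0
```

{"fn": "jog_arm", "kwargs": {"motion": [{"dx": 0, "dy": 0, "dz": 0.005, "turn": 0}, {"dx": 0, "dy": 0, "dz": 0.005, "turn": 0}, {"dx": 0, "dy": 0, "dz": 0.005, "turn": 0}, {"dx": 0, "dy": 0, "dz": 0.004, "turn": 0}, {"dx": 0, "dy": 0, "dz": 0, "turn": 0}]}}

```text
clock: 15.15
eef_pos: [0.6086, 0.2321, 0.2137]
eef_rot: [-0.001, 0.575, 0.818, -0.001]
force: [-0.2, 0.4, -0.9]
gripper_width: 0.0599
grasp_force: 15.0
```

{"fn": "jog_arm", "kwargs": {"motion": [{"dx": 0, "dy": 0, "dz": 0.002, "turn": 0}, {"dx": 0, "dy": 0, "dz": 0.002, "turn": 0}, {"dx": 0, "dy": 0, "dz": 0.002, "turn": 0}, {"dx": 0, "dy": 0, "dz": 0.0, "turn": 0}], "newtons": 7}}

```text
clock: 15.48
eef_pos: [0.6098, 0.232, 0.209]
eef_rot: [0.0, 0.575, 0.818, 0.0]
force: [-1.2, 0.6, -0.8]
gripper_width: 0.06
grasp_force: 7.0
```

```bash
python3 -c "
from look import *
hang(0); rel(rp(-.07,-.043,.2095)); print(tool()[2]['force'])"
```

```text
scene 420 1%%/50/99%% [[-0.098, -0.07, -0.072], [-0.054, 0.085, -0.045], [-0.04, 0.11, -0.02]]
side 227 1%%/50/99%% [[-0.103, -0.071, -0.069], [-0.082, 0.073, -0.041], [-0.034, 0.109, -0.021]]
now [0.6098 0.2321 0.2092] yaw 0.345 -> turn -0.0 then dx -0.0002 dy -0.0002 dz -0.0003 t 15.5833 w 0.0599
[-0.34459799 -0.87517444 -1.08650627]
```

{"fn": "jog_arm", "kwargs": {"motion": [{"dx": -0.0005, "dy": 0, "dz": 0.004, "turn": 0}, {"dx": -0.0005, "dy": 0, "dz": 0.004, "turn": 0}, {"dx": 0, "dy": 0, "dz": 0.004, "turn": 0}, {"dx": 0, "dy": 0, "dz": 0.004, "turn": 0}, {"dx": 0, "dy": 0, "dz": 0.003, "turn": 0}], "newtons": 5}}

```text
clock: 16.0
eef_pos: [0.61, 0.2312, 0.1894]
eef_rot: [-0.0, 0.575, 0.818, -0.0]
force: [0.6, -0.7, 0.5]
gripper_width: 0.0603
grasp_force: 5.0
```

{"fn": "jog_arm", "kwargs": {"motion": [{"dx": 0.0005, "dy": 0, "dz": 0.0035, "turn": 0}, {"dx": 0.001, "dy": 0, "dz": 0.0035, "turn": 0}, {"dx": 0.0015, "dy": 0, "dz": 0.0035, "turn": 0}, {"dx": 0.0015, "dy": 0, "dz": 0.0035, "turn": 0}, {"dx": 0, "dy": 0, "dz": 0, "turn": 0}], "newtons": 4}}

```text
clock: 16.42
eef_pos: [0.608, 0.2358, 0.175]
eef_rot: [-0.0, 0.575, 0.818, -0.001]
force: [0.9, -2.6, -0.6]
gripper_width: 0.0603
grasp_force: 4.0
```

{"fn": "jog_arm", "kwargs": {"motion": [{"dx": 0.002, "dy": 0, "dz": 0.003, "turn": 0}, {"dx": 0.002, "dy": 0, "dz": 0.003, "turn": 0}, {"dx": 0.0015, "dy": 0, "dz": 0.001, "turn": 0}, {"dx": 0, "dy": 0, "dz": 0, "turn": 0}, {"dx": 0, "dy": 0, "dz": 0, "turn": 0}], "newtons": 3}}

```text
clock: 16.83
eef_pos: [0.6063, 0.2408, 0.1688]
eef_rot: [-0.0, 0.575, 0.818, -0.0]
force: [-0.3, -2.1, -1.4]
gripper_width: 0.0602
grasp_force: 3.0
```

```bash
sed -i 's/abs(q\[:,1\])<.11)/abs(q[:,1]+.012)<.07)/' look.py; python3 -c "
from look import *
hang(0); rel(rp(-.07,-.043,.168)); print(tool()[2]['force'])"
```

```text
scene 29 1%%/50/99%% [[-0.1, -0.056, -0.072], [-0.069, -0.04, -0.042], [-0.043, 0.028, -0.021]]
side 180 1%%/50/99%% [[-0.111, -0.053, -0.078], [-0.081, -0.013, -0.043], [-0.031, 0.028, -0.022]]
now [0.6064 0.2407 0.169 ] yaw 0.345 -> turn 0.0 then dx -0.0094 dy 0.0001 dz 0.001 t 16.9333 w 0.06
[-1.02141185 -1.78297047 -1.02392   ]
```

{"fn": "jog_arm", "kwargs": {"motion": [{"dx": 0, "dy": 0, "dz": 0, "turn": 0}, {"dx": 0, "dy": 0, "dz": 0, "turn": 0}, {"dx": 0, "dy": 0, "dz": 0, "turn": 0}], "hand": 0.5}}

```text
clock: 17.18
eef_pos: [0.6066, 0.2418, 0.1695]
eef_rot: [-0.0, 0.575, 0.818, 0.001]
force: [0.1, 0.1, 0.0]
gripper_width: 0.0645
grasp_force: 0.0
```

{"fn": "jog_arm", "kwargs": {"motion": [{"dx": 0, "dy": 0, "dz": 0, "turn": 0}, {"dx": 0, "dy": 0, "dz": 0, "turn": 0}, {"dx": 0, "dy": 0, "dz": 0, "turn": 0}], "hand": 0.85}}

```text
clock: 17.43
eef_pos: [0.6066, 0.241, 0.1692]
eef_rot: [-0.0, 0.575, 0.818, 0.0]
force: [0.2, 0.0, 0.2]
gripper_width: 0.0766
grasp_force: 0.0
```

{"fn": "jog_arm", "kwargs": {"motion": [{"dx": 0, "dy": 0, "dz": -0.01, "turn": 0}, {"dx": 0, "dy": 0, "dz": -0.015, "turn": 0}, {"dx": 0, "dy": 0, "dz": -0.02, "turn": 0}, {"dx": 0, "dy": 0, "dz": -0.03, "turn": 0}, {"dx": 0, "dy": 0, "dz": -0.03, "turn": 0}]}}

```text
clock: 17.85
eef_pos: [0.6062, 0.2406, 0.2753]
eef_rot: [-0.0, 0.575, 0.818, -0.0]
force: [0.9, 0.1, 0.8]
gripper_width: 0.0804
grasp_force: 0.0
```

{"fn": "jog_arm", "kwargs": {"motion": [{"dx": 0, "dy": -0.03, "dz": 0, "turn": 0}, {"dx": 0, "dy": -0.03, "dz": 0, "turn": 0}, {"dx": 0, "dy": -0.03, "dz": 0, "turn": 0}, {"dx": -0.02, "dy": -0.02, "dz": 0, "turn": 0}, {"dx": -0.03, "dy": -0.0, "dz": 0, "turn": 0}], "hand": 1}}

```text
clock: 18.27
eef_pos: [0.5159, 0.1582, 0.275]
eef_rot: [-0.002, 0.573, 0.82, 0.001]
force: [0.5, -0.1, -0.3]
gripper_width: 0.087
grasp_force: 0.0
```

{"fn": "jog_arm", "kwargs": {"motion": [{"dx": 0, "dy": 0, "dz": 0, "turn": -0.121}, {"dx": 0, "dy": 0, "dz": 0, "turn": -0.121}, {"dx": 0, "dy": 0, "dz": 0, "turn": -0.121}, {"dx": 0, "dy": 0, "dz": 0, "turn": -0.121}, {"dx": 0, "dy": 0, "dz": 0, "turn": -0.121}]}}

```text
clock: 18.68
eef_pos: [0.5202, 0.1564, 0.275]
eef_rot: [0.0, 0.303, 0.953, 0.0]
force: [0.3, -0.2, 0.2]
gripper_width: 0.0869
grasp_force: 0.0
```

{"fn": "jog_arm", "kwargs": {"motion": [{"dx": 0, "dy": 0, "dz": 0, "turn": -0.121}, {"dx": 0, "dy": 0, "dz": 0, "turn": -0.123}, {"dx": 0, "dy": 0, "dz": 0, "turn": 0}, {"dx": 0, "dy": 0, "dz": 0, "turn": 0}]}}

```text
clock: 19.02
eef_pos: [0.5202, 0.1563, 0.2747]
eef_rot: [0.0, 0.189, 0.982, 0.0]
force: [0.2, -0.0, 0.5]
gripper_width: 0.0868
grasp_force: 0.0
```

```bash
python3 -c "
from look import *
hang(0); a=look('scene',None,[(.456,.057)]);look('side',None,[(.456,.057)])
rel((.456,.057,.053,1.196))"
```

```text
scene 546 1%%/50/99%% [[-0.099, -0.056, -0.07], [-0.06, -0.022, -0.045], [-0.04, 0.033, -0.021]]
side 237 1%%/50/99%% [[-0.106, -0.054, -0.076], [-0.083, -0.017, -0.05], [-0.04, 0.034, -0.023]]
mug [0.4564 0.057 ] n 92 rms 0.0021 handle n 27 yaw 2.772
mug [0.4548 0.057 ] n 63 rms 0.0029 handle n 39 yaw 2.756
now [0.52   0.1565 0.2742] yaw 1.193 -> turn -0.003 then dx 0.0231 dy -0.116 dz 0.2212 t 19.2167 w 0.0873
```

{"fn": "jog_arm", "kwargs": {"motion": [{"dx": 0.0046, "dy": -0.0232, "dz": 0.01, "turn": 0}, {"dx": 0.0046, "dy": -0.0232, "dz": 0.01, "turn": 0}, {"dx": 0.0046, "dy": -0.0232, "dz": 0.01, "turn": 0}, {"dx": 0.0046, "dy": -0.0232, "dz": 0.01, "turn": 0}, {"dx": 0.0046, "dy": -0.0232, "dz": 0.01, "turn": 0}]}}

```text
clock: 19.63
eef_pos: [0.4553, 0.0563, 0.2237]
eef_rot: [0.0, 0.188, 0.982, 0.0]
force: [1.3, 0.2, -0.1]
gripper_width: 0.0868
grasp_force: 0.0
```

{"fn": "jog_arm", "kwargs": {"motion": [{"dx": 0, "dy": 0, "dz": 0.01, "turn": 0}, {"dx": 0, "dy": 0, "dz": 0, "turn": 0}, {"dx": 0, "dy": 0, "dz": 0, "turn": 0}]}}

```text
clock: 19.88
eef_pos: [0.4562, 0.0577, 0.2141]
eef_rot: [-0.0, 0.187, 0.982, 0.0]
force: [0.5, 0.7, -0.1]
gripper_width: 0.0869
grasp_force: 0.0
```

```bash
python3 -c "
from look import *
look('wrist',None,[(.456,.057)])
rel((.456,.0575,.053,1.196))"
```

```text
mug [0.4557 0.0586] n 723 rms 0.0013 handle n 222 yaw 2.768
now [0.4567 0.0581 0.2145] yaw 1.195 -> turn -0.001 then dx 0.0005 dy -0.0008 dz 0.1615 t 19.9333 w 0.0869
```

{"fn": "jog_arm", "kwargs": {"motion": [{"dx": 0, "dy": 0, "dz": 0.033, "turn": 0}, {"dx": 0, "dy": 0, "dz": 0.033, "turn": 0}, {"dx": 0, "dy": 0, "dz": 0.033, "turn": 0}, {"dx": 0, "dy": 0, "dz": 0.033, "turn": 0}, {"dx": 0, "dy": 0, "dz": 0.029, "turn": 0}]}}

```text
clock: 20.35
eef_pos: [0.457, 0.0584, 0.0518]
eef_rot: [0.001, 0.186, 0.982, 0.0]
force: [0.4, 0.7, 0.0]
gripper_width: 0.0871
grasp_force: 0.0
```

{"fn": "jog_arm", "kwargs": {"motion": [{"dx": 0, "dy": 0, "dz": 0, "turn": 0}, {"dx": 0, "dy": 0, "dz": 0, "turn": 0}]}}

```text
clock: 20.52
eef_pos: [0.4561, 0.0578, 0.0526]
eef_rot: [-0.001, 0.187, 0.982, -0.0]
force: [0.0, 0.2, -0.1]
gripper_width: 0.087
grasp_force: 0.0
```

{"fn": "jog_arm", "kwargs": {"motion": [{"dx": 0, "dy": 0, "dz": 0, "turn": 0}, {"dx": 0, "dy": 0, "dz": 0, "turn": 0}, {"dx": 0, "dy": 0, "dz": 0, "turn": 0}, {"dx": 0, "dy": 0, "dz": 0, "turn": 0}, {"dx": 0, "dy": 0, "dz": 0, "turn": 0}], "hand": -1, "newtons": 15}}

```text
clock: 20.93
eef_pos: [0.4566, 0.0574, 0.054]
eef_rot: [0.001, 0.187, 0.982, 0.001]
force: [1.0, 1.6, 0.3]
gripper_width: 0.0611
grasp_force: 0.9
```

{"fn": "jog_arm", "kwargs": {"motion": [{"dx": 0, "dy": 0, "dz": 0, "turn": 0}, {"dx": 0, "dy": 0, "dz": 0, "turn": 0}, {"dx": 0, "dy": 0, "dz": -0.01, "turn": 0}, {"dx": 0, "dy": 0, "dz": -0.01, "turn": 0}, {"dx": 0, "dy": 0, "dz": -0.01, "turn": 0}]}}

```text
clock: 21.35
eef_pos: [0.4554, 0.0568, 0.0837]
eef_rot: [-0.0, 0.187, 0.982, -0.0]
force: [-1.0, 0.1, -2.0]
gripper_width: 0.0602
grasp_force: 15.0
```

{"fn": "jog_arm", "kwargs": {"motion": [{"dx": 0, "dy": 0, "dz": -0.03, "turn": 0.1}, {"dx": 0, "dy": 0, "dz": -0.03, "turn": 0.1}, {"dx": 0, "dy": 0, "dz": -0.03, "turn": 0.1}, {"dx": 0, "dy": 0, "dz": -0.03, "turn": 0.1}, {"dx": 0, "dy": 0, "dz": -0.03, "turn": 0.1}]}}

```text
clock: 21.77
eef_pos: [0.4551, 0.0566, 0.2351]
eef_rot: [-0.0, 0.427, 0.904, 0.0]
force: [0.5, 1.0, -2.7]
gripper_width: 0.06
grasp_force: 15.0
```

{"fn": "jog_arm", "kwargs": {"motion": [{"dx": 0, "dy": 0, "dz": 0, "turn": 0.1}, {"dx": 0, "dy": 0, "dz": 0, "turn": 0.1}, {"dx": 0, "dy": 0, "dz": 0, "turn": 0.1}, {"dx": 0, "dy": 0, "dz": 0, "turn": 0.05}, {"dx": 0, "dy": 0, "dz": 0, "turn": 0}]}}

```text
clock: 22.18
eef_pos: [0.4554, 0.0568, 0.2336]
eef_rot: [-0.0, 0.576, 0.817, 0.0]
force: [-0.1, -0.0, -2.6]
gripper_width: 0.0601
grasp_force: 15.0
```

```bash
python3 -c "
from look import *
rel(rp(-.155,-.173,.234))"
```

```text
now [0.4554 0.0568 0.2336] yaw 0.343 -> turn -0.002 then dx -0.0174 dy 0.1194 dz -0.0004 t 22.1833 w 0.0601
```

{"fn": "jog_arm", "kwargs": {"motion": [{"dx": -0.0035, "dy": 0.024, "dz": 0, "turn": -0.002}, {"dx": -0.0035, "dy": 0.024, "dz": 0, "turn": 0}, {"dx": -0.0035, "dy": 0.024, "dz": 0, "turn": 0}, {"dx": -0.0035, "dy": 0.024, "dz": 0, "turn": 0}, {"dx": -0.0035, "dy": 0.0235, "dz": 0, "turn": 0}]}}

```text
clock: 22.6
eef_pos: [0.575, 0.0813, 0.2333]
eef_rot: [-0.0, 0.574, 0.819, -0.0]
force: [0.2, -0.2, -3.3]
gripper_width: 0.0599
grasp_force: 15.0
```

{"fn": "jog_arm", "kwargs": {"motion": [{"dx": 0, "dy": 0, "dz": 0, "turn": 0}, {"dx": 0, "dy": 0, "dz": 0, "turn": 0}, {"dx": 0, "dy": 0, "dz": 0, "turn": 0}]}}

```text
clock: 22.85
eef_pos: [0.5733, 0.0806, 0.2328]
eef_rot: [-0.001, 0.575, 0.818, -0.001]
force: [0.2, -0.5, -3.0]
gripper_width: 0.0601
grasp_force: 15.0
```

```bash
python3 -c "
from look import *
held(-.13); rel(rp(-.07,-.173,.234))"
```

```text
scene body 212 [[-0.1581, -0.0708, 0.1803], [-0.1193, -0.0104, 0.2395]]
  handle 61 [[-0.1585, -0.013, 0.1937], [-0.151, 0.0188, 0.2398]]
side body 300 [[-0.1967, -0.0745, 0.1813], [-0.1225, -0.0211, 0.2567]]
  handle 33 [[-0.1646, -0.0085, 0.192], [-0.1427, 0.0196, 0.2334]]
now [0.5732 0.0807 0.2331] yaw 0.346 -> turn 0.001 then dx -0.0001 dy 0.0854 dz -0.0009 t 22.95 w 0.0603
```

{"fn": "jog_arm", "kwargs": {"motion": [{"dx": 0, "dy": 0.008, "dz": -0.001, "turn": 0}, {"dx": 0, "dy": 0.01, "dz": 0, "turn": 0}, {"dx": 0, "dy": 0.01, "dz": 0, "turn": 0}, {"dx": 0, "dy": 0.012, "dz": 0, "turn": 0}, {"dx": 0, "dy": 0.012, "dz": 0, "turn": 0}]}}

```text
clock: 23.37
eef_pos: [0.6245, 0.0995, 0.2341]
eef_rot: [0.0, 0.575, 0.818, 0.0]
force: [0.3, 0.3, -2.3]
gripper_width: 0.06
grasp_force: 15.0
```

{"fn": "jog_arm", "kwargs": {"motion": [{"dx": 0, "dy": 0.012, "dz": 0, "turn": 0}, {"dx": 0, "dy": 0.012, "dz": 0, "turn": 0}, {"dx": 0, "dy": 0.007, "dz": 0, "turn": 0}, {"dx": 0, "dy": 0.002, "dz": 0, "turn": 0}, {"dx": 0, "dy": 0, "dz": 0, "turn": 0}]}}

```text
clock: 23.78
eef_pos: [0.6547, 0.1103, 0.2336]
eef_rot: [-0.0, 0.575, 0.818, -0.0]
force: [0.1, -0.6, -2.7]
gripper_width: 0.0599
grasp_force: 15.0
```

{"fn": "jog_arm", "kwargs": {"motion": [{"dx": 0, "dy": 0, "dz": 0.005, "turn": 0}, {"dx": 0, "dy": 0, "dz": 0.005, "turn": 0}, {"dx": 0, "dy": 0, "dz": 0.005, "turn": 0}, {"dx": 0, "dy": 0, "dz": 0.004, "turn": 0}, {"dx": 0, "dy": 0, "dz": 0, "turn": 0}]}}

```text
clock: 24.2
eef_pos: [0.6532, 0.1098, 0.2136]
eef_rot: [-0.001, 0.575, 0.818, -0.001]
force: [-0.9, -0.4, -3.0]
gripper_width: 0.0602
grasp_force: 15.0
```

{"fn": "jog_arm", "kwargs": {"motion": [{"dx": 0, "dy": 0, "dz": 0.002, "turn": 0}, {"dx": 0, "dy": 0, "dz": 0.002, "turn": 0}, {"dx": 0, "dy": 0, "dz": 0.001, "turn": 0}, {"dx": 0, "dy": 0, "dz": 0.0, "turn": 0}], "newtons": 7}}

```text
clock: 24.53
eef_pos: [0.6545, 0.1096, 0.2103]
eef_rot: [0.0, 0.575, 0.818, 0.0]
force: [0.3, -0.8, -1.5]
gripper_width: 0.06
grasp_force: 7.0
```

{"fn": "jog_arm", "kwargs": {"motion": [{"dx": 0, "dy": 0, "dz": 0, "turn": 0}]}}

```text
clock: 24.62
eef_pos: [0.6545, 0.1097, 0.2104]
eef_rot: [0.0, 0.575, 0.818, 0.0]
force: [0.3, -0.3, -1.3]
gripper_width: 0.0605
grasp_force: 7.0
```

```bash
python3 -c "
from look import *
hang(-.13);rel(rp(-.07,-.173,.2095))"
```

```text
scene 137 1%%/50/99%% [[-0.068, -0.07, -0.053], [-0.045, -0.044, -0.036], [-0.04, 0.017, -0.022]]
side 119 1%%/50/99%% [[-0.103, -0.075, -0.056], [-0.088, -0.053, -0.034], [-0.055, 0.015, -0.021]]
now [0.6544 0.1097 0.2103] yaw 0.346 -> turn 0.001 then dx 0.0001 dy -0.0008 dz 0.0008 t 24.7167 w 0.0603
```

{"fn": "jog_arm", "kwargs": {"motion": [{"dx": -0.0005, "dy": 0, "dz": 0.004, "turn": 0}, {"dx": -0.0005, "dy": 0, "dz": 0.004, "turn": 0}, {"dx": 0, "dy": 0, "dz": 0.004, "turn": 0}, {"dx": 0, "dy": 0, "dz": 0.004, "turn": 0}, {"dx": 0, "dy": 0, "dz": 0.004, "turn": 0}], "newtons": 5}}

```text
clock: 25.13
eef_pos: [0.6548, 0.1089, 0.1896]
eef_rot: [0.0, 0.575, 0.818, 0.0]
force: [1.9, -0.4, -1.8]
gripper_width: 0.0603
grasp_force: 5.0
```

{"fn": "jog_arm", "kwargs": {"motion": [{"dx": 0.0005, "dy": 0, "dz": 0.0035, "turn": 0}, {"dx": 0.001, "dy": 0, "dz": 0.0035, "turn": 0}, {"dx": 0.0015, "dy": 0, "dz": 0.0035, "turn": 0}, {"dx": 0.0015, "dy": 0, "dz": 0.0035, "turn": 0}, {"dx": 0, "dy": 0, "dz": 0, "turn": 0}], "newtons": 4}}

```text
clock: 25.55
eef_pos: [0.6526, 0.1137, 0.1751]
eef_rot: [-0.0, 0.575, 0.818, -0.0]
force: [1.0, -1.5, -1.3]
gripper_width: 0.0603
grasp_force: 4.0
```

{"fn": "jog_arm", "kwargs": {"motion": [{"dx": 0.002, "dy": 0, "dz": 0.003, "turn": 0}, {"dx": 0.002, "dy": 0, "dz": 0.003, "turn": 0}, {"dx": 0.0015, "dy": 0, "dz": 0.001, "turn": 0}, {"dx": 0, "dy": 0, "dz": 0, "turn": 0}, {"dx": 0, "dy": 0, "dz": 0, "turn": 0}], "newtons": 3}}

```text
clock: 25.97
eef_pos: [0.6512, 0.1183, 0.1689]
eef_rot: [0.0, 0.575, 0.818, -0.0]
force: [1.6, -1.4, -1.4]
gripper_width: 0.0601
grasp_force: 3.0
```

```bash
python3 -c "
from look import *
hang(-.13); rel(rp(-.07,-.173,.168)); print(tool()[2]['force'])"
```

```text
scene 111 1%%/50/99%% [[-0.1, -0.044, -0.067], [-0.06, 0.024, -0.036], [-0.043, 0.035, -0.02]]
side 192 1%%/50/99%% [[-0.107, -0.057, -0.075], [-0.088, -0.015, -0.043], [-0.032, 0.034, -0.022]]
now [0.6512 0.1182 0.1691] yaw 0.346 -> turn 0.001 then dx -0.009 dy -0.0006 dz 0.0011 t 26.0667 w 0.0602
[ 2.52804022 -0.80891205 -1.42443221]
```

{"fn": "jog_arm", "kwargs": {"motion": [{"dx": 0, "dy": 0, "dz": 0, "turn": 0}, {"dx": 0, "dy": 0, "dz": 0, "turn": 0}, {"dx": 0, "dy": 0, "dz": 0, "turn": 0}], "hand": 0.5}}

```text
clock: 26.32
eef_pos: [0.6509, 0.1193, 0.1692]
eef_rot: [-0.001, 0.575, 0.818, 0.0]
force: [-0.4, 1.0, -0.2]
gripper_width: 0.0646
grasp_force: 0.0
```

{"fn": "jog_arm", "kwargs": {"motion": [{"dx": 0, "dy": 0, "dz": 0, "turn": 0}, {"dx": 0, "dy": 0, "dz": 0, "turn": 0}, {"dx": 0, "dy": 0, "dz": 0, "turn": 0}], "hand": 0.85}}

```text
clock: 26.57
eef_pos: [0.6511, 0.1186, 0.1691]
eef_rot: [-0.0, 0.575, 0.818, 0.0]
force: [0.1, 0.3, 0.4]
gripper_width: 0.077
grasp_force: 0.0
```

{"fn": "jog_arm", "kwargs": {"motion": [{"dx": 0, "dy": 0, "dz": -0.01, "turn": 0}, {"dx": 0, "dy": 0, "dz": -0.015, "turn": 0}, {"dx": 0, "dy": 0, "dz": -0.02, "turn": 0}, {"dx": 0, "dy": 0, "dz": -0.03, "turn": 0}, {"dx": 0, "dy": 0, "dz": -0.03, "turn": 0}]}}

```text
clock: 26.98
eef_pos: [0.6507, 0.1183, 0.2753]
eef_rot: [-0.0, 0.575, 0.818, -0.0]
force: [0.6, 0.3, -0.6]
gripper_width: 0.0803
grasp_force: 0.0
```

{"fn": "jog_arm", "kwargs": {"motion": [{"dx": 0, "dy": -0.03, "dz": 0, "turn": 0}, {"dx": 0, "dy": -0.03, "dz": 0, "turn": 0}, {"dx": 0, "dy": -0.03, "dz": 0, "turn": 0}, {"dx": -0.02, "dy": -0.02, "dz": 0, "turn": 0}, {"dx": -0.035, "dy": -0.0, "dz": 0, "turn": 0}], "hand": 1}}

```text
clock: 27.4
eef_pos: [0.5624, 0.0316, 0.275]
eef_rot: [-0.002, 0.572, 0.82, 0.001]
force: [0.8, -0.6, 0.0]
gripper_width: 0.0869
grasp_force: 0.0
```

{"fn": "jog_arm", "kwargs": {"motion": [{"dx": -0.035, "dy": 0, "dz": 0, "turn": 0}, {"dx": -0.035, "dy": 0, "dz": 0, "turn": 0}, {"dx": -0.035, "dy": 0, "dz": 0, "turn": 0}, {"dx": -0.02, "dy": 0, "dz": 0, "turn": 0}, {"dx": 0, "dy": 0, "dz": 0, "turn": 0}]}}

```text
clock: 27.82
eef_pos: [0.6092, -0.0949, 0.2752]
eef_rot: [0.002, 0.578, 0.816, -0.001]
force: [-0.5, -0.6, 0.8]
gripper_width: 0.0868
grasp_force: 0.0
```

```bash
cat > sau.py <<'E'
from look import *
def rack(X,h,verbose=1):
    "dowel pattern fit; also returns centre/yaw"
    k=(X[:,0]>.42)&(X[:,0]<.70)&(X[:,1]>-.24)&(X[:,1]<0)&(h[:,1]>60)&(h[:,0]>5)&(h[:,0]<30)
    D=X[k&(X[:,2]>.030)&(X[:,2]<.085)]
    xs=np.array([-80,-55,-35,-10,10,35,55,80])/1000; best=None
    def res(p):
        R2=np.array([[np.cos(p[2]),np.sin(p[2])],[-np.sin(p[2]),np.cos(p[2])]]); q=(D[:,:2]-p[:2])@R2.T
        return np.hypot(q[:,0][:,None]-xs,(abs(q[:,1])-.035)[:,None]).min(1)-.004
    for a in np.arange(-.012,.013,.006):
      for b in(-.23,-.19,-.16):
        s=least_squares(res,[.557+a,-.104,b],loss="soft_l1",f_scale=.002)
        if best is None or s.cost<best.cost: best=s
    print("rack",best.x.round(4),"rms",np.sqrt(np.mean(best.fun**2)).round(4),len(D))
def saucers(X,h):
    k=(X[:,0]>.33)&(X[:,0]<.68)&(X[:,1]>-.42)&(X[:,1]<-.22)&(h[:,1]<60)&(X[:,2]>.128)&(X[:,2]<.16)
    N=X[k]; N=N[np.argsort(N[:,0])]
    for g in np.split(N,np.nonzero(np.diff(N[:,0])>.02)[0]+1):
        if len(g)>8:
            l=cv2.fitLine(g[:,:2].astype(np.float32),cv2.DIST_HUBER,0,.002,.01).ravel()
            t=g[g[:,2]>np.percentile(g[:,2],90)-.003]
            print("  saucer",len(g),"mean",g.mean(0).round(4),"yaw",np.arctan(-l[0]/l[1]).round(3),"top",t.mean(0).round(4),"y",g[:,1].min().round(3),g[:,1].max().round(3))
E
python3 - <<'E'
from sau import *
hang(-.13);hang(0)
for c in("scene","side"):
    im,X,h,v,u=look(c); print(c); rack(X,h); saucers(X,h)
rel((.44,-.318,.25,.08))
E
```

```text
scene 530 1%%/50/99%% [[-0.099, -0.056, -0.068], [-0.056, -0.016, -0.042], [-0.04, 0.032, -0.02]]
side 274 1%%/50/99%% [[-0.104, -0.055, -0.075], [-0.089, -0.014, -0.048], [-0.039, 0.03, -0.021]]
scene 544 1%%/50/99%% [[-0.1, -0.056, -0.071], [-0.061, -0.021, -0.045], [-0.04, 0.032, -0.02]]
side 271 1%%/50/99%% [[-0.104, -0.055, -0.078], [-0.087, -0.016, -0.046], [-0.038, 0.034, -0.022]]
scene
rack [ 0.5575 -0.1032 -0.1961] rms 0.0012 497
  saucer 117 mean [ 0.4617 -0.3153  0.1388] yaw 0.113 top [ 0.4604 -0.3063  0.1427] y -0.379 -0.259
  saucer 130 mean [ 0.5262 -0.3108  0.1398] yaw 0.095 top [ 0.5268 -0.3162  0.1436] y -0.375 -0.254
  saucer 136 mean [ 0.5913 -0.3058  0.1398] yaw 0.094 top [ 0.5909 -0.3093  0.1428] y -0.367 -0.248
side
rack [ 0.5563 -0.1056 -0.197 ] rms 0.0019 402
  saucer 183 mean [ 0.4575 -0.322   0.1365] yaw 0.087 top [ 0.4595 -0.3249  0.1424] y -0.379 -0.26
  saucer 170 mean [ 0.5224 -0.3182  0.1368] yaw 0.078 top [ 0.5252 -0.3208  0.1426] y -0.376 -0.254
  saucer 171 mean [ 0.587  -0.3126  0.1366] yaw 0.071 top [ 0.5893 -0.3156  0.1415] y -0.373 -0.249
now [ 0.6087 -0.0863  0.2742] yaw 0.349 -> turn 0.269 then dx -0.2175 dy -0.1867 dz 0.0242 t 28.1167 w 0.0868
```

All three mugs hang by their handles. Next are the saucers: narrow the opening to about 50 mm and go above saucer 1.

{"fn": "jog_arm", "kwargs": {"motion": [{"dx": 0, "dy": 0, "dz": 0, "turn": 0.09}, {"dx": 0, "dy": 0, "dz": 0, "turn": 0.09}, {"dx": 0, "dy": 0, "dz": 0, "turn": 0.086}, {"dx": -0.0275, "dy": -0.0215, "dz": 0, "turn": 0}, {"dx": -0.0275, "dy": -0.0215, "dz": 0, "turn": 0}], "hand": 0.15}}

```text
clock: 28.53
eef_pos: [0.571, -0.1432, 0.2735]
eef_rot: [-0.0, 0.675, 0.738, 0.0]
force: [-0.2, -1.8, 0.1]
gripper_width: 0.0616
grasp_force: 0.0
```

{"fn": "jog_arm", "kwargs": {"motion": [{"dx": -0.0275, "dy": -0.0215, "dz": 0, "turn": 0}, {"dx": -0.0275, "dy": -0.0215, "dz": 0, "turn": 0}, {"dx": -0.0275, "dy": -0.0215, "dz": 0, "turn": 0}, {"dx": -0.0275, "dy": -0.0215, "dz": 0, "turn": 0}, {"dx": -0.0275, "dy": -0.0215, "dz": 0, "turn": 0}]}}

```text
clock: 28.95
eef_pos: [0.4735, -0.292, 0.2743]
eef_rot: [0.0, 0.677, 0.736, 0.001]
force: [0.4, 0.8, -0.4]
gripper_width: 0.0505
grasp_force: 0.0
```

{"fn": "jog_arm", "kwargs": {"motion": [{"dx": -0.0275, "dy": -0.0215, "dz": 0, "turn": 0}, {"dx": 0, "dy": 0, "dz": 0, "turn": 0}, {"dx": 0, "dy": 0, "dz": 0, "turn": 0}, {"dx": 0, "dy": 0, "dz": 0, "turn": 0}]}}

```text
clock: 29.28
eef_pos: [0.4558, -0.3198, 0.274]
eef_rot: [-0.0, 0.678, 0.735, 0.001]
force: [0.6, 0.4, -0.4]
gripper_width: 0.0503
grasp_force: 0.0
```

Run:
```python
from sau import *
im,X,h,v,u=look("wrist","w3.png"); saucers(X,h); rel((.4548,-.3195,.25,.083))
```

```text
saucer 1477 mean [ 0.4593 -0.3155  0.139 ] yaw 0.083 top [ 0.4618 -0.3165  0.1419] y -0.379 -0.26
  saucer 1630 mean [ 0.5233 -0.3076  0.1384] yaw 0.089 top [ 0.5263 -0.3104  0.1418] y -0.372 -0.254
  saucer 1820 mean [ 0.587  -0.3024  0.1376] yaw 0.08 top [ 0.59   -0.301   0.1418] y -0.364 -0.248
now [ 0.4562 -0.3193  0.2739] yaw 0.083 -> turn 0.0 then dx -0.0001 dy -0.0014 dz 0.0239 t 29.3333 w 0.0504
```

View pics/w3.png

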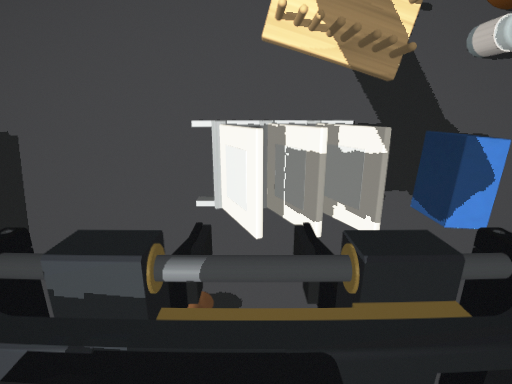

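The wrist view shows three saucers at (240,175), (300,175) and (360,175), and the fit agrees within about 1 mm. The fingers straddle the first one. I'll descend, grip and lift straight up.

{"fn": "jog_arm", "kwargs": {"motion": [{"dx": 0, "dy": -0.0015, "dz": 0.036, "turn": 0}, {"dx": 0, "dy": 0, "dz": 0.036, "turn": 0}, {"dx": 0, "dy": 0, "dz": 0.036, "turn": 0}, {"dx": 0, "dy": 0, "dz": 0.03, "turn": 0}, {"dx": 0, "dy": 0, "dz": 0.024, "turn": 0}]}}

```text
clock: 29.75
eef_pos: [0.454, -0.3184, 0.1092]
eef_rot: [-0.002, 0.677, 0.736, 0.0]
force: [0.2, 0.0, 1.0]
gripper_width: 0.0501
grasp_force: 0.0
```

{"fn": "jog_arm", "kwargs": {"motion": [{"dx": 0, "dy": 0, "dz": 0, "turn": 0}, {"dx": 0, "dy": 0, "dz": 0, "turn": 0}]}}

```text
clock: 29.92
eef_pos: [0.454, -0.3196, 0.1112]
eef_rot: [-0.001, 0.677, 0.736, -0.0]
force: [-0.2, -0.1, 0.8]
gripper_width: 0.0502
grasp_force: 0.0
```

{"fn": "jog_arm", "kwargs": {"motion": [{"dx": 0, "dy": 0, "dz": 0, "turn": 0}, {"dx": 0, "dy": 0, "dz": 0, "turn": 0}, {"dx": 0, "dy": 0, "dz": 0, "turn": 0}, {"dx": 0, "dy": 0, "dz": 0, "turn": 0}, {"dx": 0, "dy": 0, "dz": 0, "turn": 0}], "hand": -1, "newtons": 12}}

```text
clock: 30.33
eef_pos: [0.454, -0.3216, 0.1129]
eef_rot: [0.001, 0.678, 0.735, 0.0]
force: [1.4, 0.6, 1.6]
gripper_width: 0.0247
grasp_force: 0.4
```

{"fn": "jog_arm", "kwargs": {"motion": [{"dx": 0, "dy": 0, "dz": 0, "turn": 0}, {"dx": 0, "dy": 0, "dz": 0, "turn": 0}, {"dx": 0, "dy": 0, "dz": 0, "turn": 0}]}}

```text
clock: 30.58
eef_pos: [0.4539, -0.3216, 0.1128]
eef_rot: [0.001, 0.678, 0.735, 0.0]
force: [0.6, 1.6, 6.0]
gripper_width: 0.0197
grasp_force: 11.0
```

{"fn": "jog_arm", "kwargs": {"motion": [{"dx": 0, "dy": 0, "dz": -0.005, "turn": 0}, {"dx": 0, "dy": 0, "dz": -0.005, "turn": 0}, {"dx": 0, "dy": 0, "dz": -0.005, "turn": 0}, {"dx": 0, "dy": 0, "dz": -0.005, "turn": 0}, {"dx": 0, "dy": 0, "dz": -0.005, "turn": 0}]}}

```text
clock: 31.0
eef_pos: [0.4526, -0.3212, 0.1371]
eef_rot: [-0.001, 0.678, 0.735, -0.0]
force: [-2.3, -0.6, -3.8]
gripper_width: 0.0161
grasp_force: 10.7
```

{"fn": "jog_arm", "kwargs": {"motion": [{"dx": 0, "dy": 0, "dz": -0.006, "turn": 0}, {"dx": 0, "dy": 0, "dz": -0.006, "turn": 0}, {"dx": 0, "dy": 0, "dz": -0.006, "turn": 0}, {"dx": 0, "dy": 0, "dz": -0.006, "turn": 0}, {"dx": 0, "dy": 0, "dz": -0.006, "turn": 0}]}}

```text
clock: 31.42
eef_pos: [0.4536, -0.3214, 0.1678]
eef_rot: [0.0, 0.678, 0.735, 0.0]
force: [-1.9, -0.3, -3.0]
gripper_width: 0.0125
grasp_force: 11.0
```

{"fn": "jog_arm", "kwargs": {"motion": [{"dx": 0, "dy": 0, "dz": -0.01, "turn": 0}, {"dx": 0, "dy": 0, "dz": -0.01, "turn": 0}, {"dx": 0, "dy": 0, "dz": -0.01, "turn": 0}, {"dx": 0, "dy": 0, "dz": -0.01, "turn": 0}, {"dx": 0, "dy": 0, "dz": -0.01, "turn": 0}], "newtons": 18}}

```text
clock: 31.83
eef_pos: [0.4549, -0.3215, 0.2188]
eef_rot: [0.001, 0.678, 0.735, 0.001]
force: [-0.5, -0.5, -1.9]
gripper_width: 0.0091
grasp_force: 18.0
```

{"fn": "jog_arm", "kwargs": {"motion": [{"dx": 0, "dy": 0, "dz": -0.008, "turn": 0.07}, {"dx": 0, "dy": 0, "dz": -0.008, "turn": 0.07}, {"dx": 0, "dy": 0, "dz": -0.008, "turn": 0.07}, {"dx": 0, "dy": 0, "dz": -0.008, "turn": 0.07}, {"dx": 0, "dy": 0, "dz": 0, "turn": 0}]}}

```text
clock: 32.25
eef_pos: [0.4551, -0.3221, 0.2515]
eef_rot: [0.002, 0.774, 0.633, 0.001]
force: [0.1, -0.4, -3.3]
gripper_width: 0.009
grasp_force: 18.0
```

```bash
cat >> sau.py <<'E'
RC=np.array([.557,-.1044]);ra=-.1965;rx=np.array([np.cos(ra),np.sin(ra)]);ry=np.array([-np.sin(ra),np.cos(ra)])
def slot(i,z): w=RC+(-.0675+.045*(i-1))*rx; return (w[0],w[1],z,ra)
def plate():
    "held plate: thickness-direction line fit in rack frame, points white near TCP"
    p,M,s=tool()
    for cam in("scene","side"):
        im,X,h,v,u=look(cam); q=np.c_[(X[:,:2]-p[:2])@rx,(X[:,:2]-p[:2])@ry,X[:,2]]
        k=(h[:,1]<70)&(h[:,2]>70)&(abs(q[:,0])<.03)&(abs(q[:,1])<.075)&(q[:,2]<p[2]+.03)&(q[:,2]>p[2]-.1)
        k&=(abs(q[:,1])>.018)|(q[:,2]<p[2]-.01)
        q=q[k]; A=np.c_[np.ones(len(q)),q[:,1],q[:,2]-p[2]]; c=np.linalg.lstsq(A,q[:,0],rcond=None)[0]
        for _ in range(5):
            e=abs(A@c-q[:,0])<.004; c=np.linalg.lstsq(A[e],q[e,0],rcond=None)[0]
        print(cam,len(q),"face x at tcp",c[0].round(4),"yaw err",-c[1].round(3),"tilt",c[2].round(3),"at -.06:",(c[0]-.06*c[2]).round(4),"y,z ext",np.percentile(q[:,1:],[1,99],axis=0).round(3).tolist(),"tcp z",p[2].round(4))
E
python3 - <<'E'
from sau import *
plate(); rel(slot(1,.25))
E
```

```text
scene 670 face x at tcp 0.0042 yaw err 0.009 tilt 0.001 at -.06: 0.0042 y,z ext [[-0.057, 0.163], [0.061, 0.28]] tcp z 0.2515
side 492 face x at tcp -0.0049 yaw err 0.005 tilt -0.002 at -.06: -0.0048 y,z ext [[-0.06, 0.161], [0.056, 0.28]] tcp z 0.2515
now [ 0.4541 -0.3213  0.2497] yaw -0.198 -> turn -0.001 then dx 0.2328 dy -0.009 dz -0.0003 t 32.35 w 0.0086
```

{"fn": "jog_arm", "kwargs": {"motion": [{"dx": 0.026, "dy": -0.001, "dz": 0, "turn": 0}, {"dx": 0.026, "dy": -0.001, "dz": 0, "turn": 0}, {"dx": 0.026, "dy": -0.001, "dz": 0, "turn": 0}, {"dx": 0.026, "dy": -0.001, "dz": 0, "turn": 0}, {"dx": 0.026, "dy": -0.001, "dz": 0, "turn": 0}]}}

```text
clock: 32.77
eef_pos: [0.4742, -0.1916, 0.2487]
eef_rot: [-0.0, 0.774, 0.634, 0.0]
force: [0.4, -0.1, -2.3]
gripper_width: 0.0087
grasp_force: 18.0
```

{"fn": "jog_arm", "kwargs": {"motion": [{"dx": 0.026, "dy": -0.001, "dz": 0, "turn": 0}, {"dx": 0.026, "dy": -0.001, "dz": 0, "turn": 0}, {"dx": 0.026, "dy": -0.001, "dz": 0, "turn": 0}, {"dx": 0.0255, "dy": -0.001, "dz": 0, "turn": 0}, {"dx": 0, "dy": 0, "dz": 0, "turn": 0}]}}

```text
clock: 33.18
eef_pos: [0.4919, -0.0842, 0.2484]
eef_rot: [-0.002, 0.771, 0.637, 0.001]
force: [0.1, 0.8, -3.5]
gripper_width: 0.0088
grasp_force: 18.0
```

{"fn": "jog_arm", "kwargs": {"motion": [{"dx": 0, "dy": 0, "dz": 0.02, "turn": 0}, {"dx": 0, "dy": 0, "dz": 0.02, "turn": 0}, {"dx": 0, "dy": 0, "dz": 0.02, "turn": 0}, {"dx": 0, "dy": 0, "dz": 0.015, "turn": 0}, {"dx": 0, "dy": 0, "dz": 0, "turn": 0}]}}

```text
clock: 33.6
eef_pos: [0.4885, -0.0902, 0.171]
eef_rot: [-0.002, 0.774, 0.633, -0.003]
force: [-0.5, -0.3, -3.5]
gripper_width: 0.0088
grasp_force: 18.0
```

{"fn": "jog_arm", "kwargs": {"motion": [{"dx": 0, "dy": 0, "dz": 0, "turn": 0}, {"dx": 0, "dy": 0, "dz": 0, "turn": 0}]}}

```text
clock: 33.77
eef_pos: [0.4917, -0.091, 0.1748]
eef_rot: [0.001, 0.774, 0.633, 0.001]
force: [0.2, 0.5, -2.6]
gripper_width: 0.0086
grasp_force: 18.0
```

Run:
```python
from sau import *
p=tool()[0]; print(p, ((p[:2]-RC)@rx+.0675).round(4), ((p[:2]-RC)@ry).round(4))
for c in("scene","side"):
    im,X,h,v,u=look(c); print(c); rack(X,h)
plate(); rel(slot(1,.107))
```

```text
[ 0.49166809 -0.09104897  0.17480769] 0.0008 0.0003
scene
rack [ 0.5575 -0.1032 -0.1965] rms 0.0012 470
side
rack [ 0.5565 -0.1053 -0.194 ] rms 0.0022 360
scene 621 face x at tcp 0.0019 yaw err -0.002 tilt -0.0 at -.06: 0.0019 y,z ext [[-0.058, 0.086], [0.06, 0.204]] tcp z 0.1752
side 339 face x at tcp -0.0048 yaw err 0.001 tilt -0.001 at -.06: -0.0047 y,z ext [[-0.062, 0.086], [0.057, 0.203]] tcp z 0.1752
now [ 0.4916 -0.0908  0.175 ] yaw -0.2 -> turn -0.003 then dx -0.0005 dy -0.0007 dz 0.068 t 33.9667 w 0.0089
```

{"fn": "jog_arm", "kwargs": {"motion": [{"dx": 0, "dy": 0, "dz": 0.007, "turn": 0}, {"dx": 0, "dy": 0, "dz": 0.007, "turn": 0}, {"dx": 0, "dy": 0, "dz": 0.007, "turn": 0}, {"dx": 0, "dy": 0, "dz": 0.007, "turn": 0}, {"dx": 0, "dy": 0, "dz": 0.007, "turn": 0}]}}

```text
clock: 34.38
eef_pos: [0.4907, -0.0907, 0.1379]
eef_rot: [-0.0, 0.774, 0.633, -0.0]
force: [-0.2, -0.4, -2.8]
gripper_width: 0.0085
grasp_force: 18.0
```

{"fn": "jog_arm", "kwargs": {"motion": [{"dx": 0, "dy": 0, "dz": 0.007, "turn": 0}, {"dx": 0, "dy": 0, "dz": 0.007, "turn": 0}, {"dx": 0, "dy": 0, "dz": 0.007, "turn": 0}, {"dx": 0, "dy": 0, "dz": 0.005, "turn": 0}, {"dx": 0, "dy": 0, "dz": 0, "turn": 0}]}}

```text
clock: 34.8
eef_pos: [0.4907, -0.0911, 0.1123]
eef_rot: [-0.0, 0.774, 0.633, -0.001]
force: [0.3, 0.3, -1.9]
gripper_width: 0.0085
grasp_force: 18.0
```

{"fn": "jog_arm", "kwargs": {"motion": [{"dx": 0, "dy": 0, "dz": 0.002, "turn": 0}, {"dx": 0, "dy": 0, "dz": 0.001, "turn": 0}, {"dx": 0, "dy": 0, "dz": 0, "turn": 0}]}}

```text
clock: 35.05
eef_pos: [0.4914, -0.0921, 0.1112]
eef_rot: [0.001, 0.774, 0.633, 0.0]
force: [-2.4, -2.9, 6.5]
gripper_width: 0.0086
grasp_force: 18.0
```

Run:
```python
from sau import *
plate(); rel(slot(1,.107)); print(tool()[2]["force"])
```

```text
scene 499 face x at tcp 0.0014 yaw err -0.0 tilt -0.0 at -.06: 0.0014 y,z ext [[-0.057, 0.02], [0.061, 0.141]] tcp z 0.1112
side 265 face x at tcp -0.0049 yaw err 0.009 tilt 0.002 at -.06: -0.005 y,z ext [[-0.063, 0.027], [0.055, 0.139]] tcp z 0.1112
now [ 0.4914 -0.0921  0.1112] yaw -0.201 -> turn -0.004 then dx 0.0007 dy -0.0007 dz 0.0042 t 35.15 w 0.0087
[-2.71849414 -2.05863701  6.5226611 ]
```

It is down on the rack floor (contact force 6.5 N, extent z 0.02 to 0.141). I'll release it and go to saucer 2.

{"fn": "jog_arm", "kwargs": {"motion": [{"dx": 0, "dy": 0, "dz": 0, "turn": 0}, {"dx": 0, "dy": 0, "dz": 0, "turn": 0}, {"dx": 0, "dy": 0, "dz": 0, "turn": 0}, {"dx": 0, "dy": 0, "dz": 0, "turn": 0}], "hand": -0.4}}

```text
clock: 35.48
eef_pos: [0.4912, -0.0904, 0.1101]
eef_rot: [-0.0, 0.774, 0.633, 0.0]
force: [-0.2, 0.9, -0.5]
gripper_width: 0.0238
grasp_force: 0.0
```

{"fn": "jog_arm", "kwargs": {"motion": [{"dx": 0, "dy": 0, "dz": -0.02, "turn": 0}, {"dx": 0, "dy": 0, "dz": -0.03, "turn": 0}, {"dx": 0, "dy": 0, "dz": -0.03, "turn": 0}, {"dx": 0, "dy": 0, "dz": -0.03, "turn": 0}, {"dx": 0, "dy": 0, "dz": -0.03, "turn": 0}]}}

```text
clock: 35.9
eef_pos: [0.4907, -0.0906, 0.2514]
eef_rot: [-0.0, 0.774, 0.633, -0.0]
force: [1.1, 0.9, 0.8]
gripper_width: 0.026
grasp_force: 0.0
```

{"fn": "jog_arm", "kwargs": {"motion": [{"dx": 0, "dy": 0, "dz": 0, "turn": -0.095}, {"dx": 0, "dy": 0, "dz": 0, "turn": -0.095}, {"dx": 0, "dy": 0, "dz": 0, "turn": -0.094}, {"dx": 0, "dy": 0, "dz": 0, "turn": 0}, {"dx": 0, "dy": 0, "dz": 0, "turn": 0}], "hand": 0.15}}

```text
clock: 36.32
eef_pos: [0.4909, -0.0906, 0.2499]
eef_rot: [-0.0, 0.678, 0.735, 0.0]
force: [-0.7, -0.1, 0.4]
gripper_width: 0.0481
grasp_force: 0.0
```

Run:
```python
from sau import *
rel((.5193,-.315,.25,.083))
```

```text
now [ 0.4909 -0.0906  0.2499] yaw 0.082 -> turn -0.001 then dx -0.226 dy 0.0097 dz -0.0001 t 36.3167 w 0.0481
```

{"fn": "jog_arm", "kwargs": {"motion": [{"dx": -0.025, "dy": 0.001, "dz": 0, "turn": 0}, {"dx": -0.025, "dy": 0.001, "dz": 0, "turn": 0}, {"dx": -0.025, "dy": 0.001, "dz": 0, "turn": 0}, {"dx": -0.025, "dy": 0.001, "dz": 0, "turn": 0}, {"dx": -0.025, "dy": 0.001, "dz": 0, "turn": 0}]}}

```text
clock: 36.73
eef_pos: [0.5065, -0.2158, 0.2498]
eef_rot: [-0.0, 0.678, 0.736, -0.0]
force: [0.8, 0.4, -0.0]
gripper_width: 0.0499
grasp_force: 0.0
```

{"fn": "jog_arm", "kwargs": {"motion": [{"dx": -0.025, "dy": 0.001, "dz": 0, "turn": 0}, {"dx": -0.025, "dy": 0.001, "dz": 0, "turn": 0}, {"dx": -0.025, "dy": 0.001, "dz": 0, "turn": 0}, {"dx": -0.025, "dy": 0.001, "dz": 0, "turn": 0}, {"dx": 0, "dy": 0, "dz": 0, "turn": 0}]}}

```text
clock: 37.15
eef_pos: [0.5177, -0.3198, 0.2499]
eef_rot: [0.001, 0.68, 0.733, -0.002]
force: [-0.7, -1.0, -0.4]
gripper_width: 0.0497
grasp_force: 0.0
```

{"fn": "jog_arm", "kwargs": {"motion": [{"dx": 0, "dy": 0, "dz": 0, "turn": 0}, {"dx": 0, "dy": 0, "dz": 0, "turn": 0}, {"dx": 0, "dy": 0, "dz": 0, "turn": 0}]}}

```text
clock: 37.4
eef_pos: [0.5191, -0.3127, 0.2497]
eef_rot: [-0.001, 0.676, 0.737, 0.0]
force: [0.1, -0.2, 0.1]
gripper_width: 0.0499
grasp_force: 0.0
```

Run:
```python
from sau import *
im,X,h,v,u=look("wrist"); saucers(X,h); rel((.5193,-.315,.112,.083))
```

```text
saucer 1721 mean [ 0.524  -0.3094  0.139 ] yaw 0.084 top [ 0.5264 -0.3098  0.1419] y -0.373 -0.253
  saucer 1898 mean [ 0.5878 -0.3011  0.1383] yaw 0.094 top [ 0.5909 -0.303   0.1419] y -0.365 -0.248
now [ 0.5192 -0.3127  0.2498] yaw 0.085 -> turn 0.002 then dx -0.0023 dy -0.0001 dz 0.1378 t 37.45 w 0.0502
```

{"fn": "jog_arm", "kwargs": {"motion": [{"dx": -0.002, "dy": 0, "dz": 0.03, "turn": 0.001}, {"dx": 0, "dy": 0, "dz": 0.03, "turn": 0}, {"dx": 0, "dy": 0, "dz": 0.03, "turn": 0}, {"dx": 0, "dy": 0, "dz": 0.025, "turn": 0}, {"dx": 0, "dy": 0, "dz": 0.022, "turn": 0}]}}

```text
clock: 37.87
eef_pos: [0.5189, -0.3143, 0.1113]
eef_rot: [-0.001, 0.677, 0.736, 0.0]
force: [0.1, -0.2, 0.2]
gripper_width: 0.0502
grasp_force: 0.0
```

{"fn": "jog_arm", "kwargs": {"motion": [{"dx": 0, "dy": 0, "dz": 0, "turn": 0}, {"dx": 0, "dy": 0, "dz": 0, "turn": 0}]}}

```text
clock: 38.03
eef_pos: [0.5188, -0.315, 0.1125]
eef_rot: [-0.001, 0.677, 0.736, -0.0]
force: [0.3, 0.0, 1.0]
gripper_width: 0.0503
grasp_force: 0.0
```

{"fn": "jog_arm", "kwargs": {"motion": [{"dx": 0, "dy": 0, "dz": 0, "turn": 0}, {"dx": 0, "dy": 0, "dz": 0, "turn": 0}, {"dx": 0, "dy": 0, "dz": 0, "turn": 0}, {"dx": 0, "dy": 0, "dz": 0, "turn": 0}, {"dx": 0, "dy": 0, "dz": 0, "turn": 0}], "hand": -1, "newtons": 12}}

```text
clock: 38.45
eef_pos: [0.5194, -0.3164, 0.1138]
eef_rot: [0.001, 0.677, 0.736, 0.0]
force: [1.7, 0.4, 0.3]
gripper_width: 0.025
grasp_force: 0.5
```

{"fn": "jog_arm", "kwargs": {"motion": [{"dx": 0, "dy": 0, "dz": 0, "turn": 0}, {"dx": 0, "dy": 0, "dz": 0, "turn": 0}, {"dx": 0, "dy": 0, "dz": 0, "turn": 0}]}}

```text
clock: 38.7
eef_pos: [0.5194, -0.3164, 0.1137]
eef_rot: [0.0, 0.677, 0.736, 0.0]
force: [0.1, 0.8, 6.1]
gripper_width: 0.0197
grasp_force: 11.0
```

{"fn": "jog_arm", "kwargs": {"motion": [{"dx": 0, "dy": 0, "dz": -0.005, "turn": 0}, {"dx": 0, "dy": 0, "dz": -0.005, "turn": 0}, {"dx": 0, "dy": 0, "dz": -0.005, "turn": 0}, {"dx": 0, "dy": 0, "dz": -0.005, "turn": 0}, {"dx": 0, "dy": 0, "dz": -0.005, "turn": 0}]}}

```text
clock: 39.12
eef_pos: [0.5183, -0.3161, 0.1381]
eef_rot: [-0.001, 0.677, 0.736, -0.0]
force: [-2.9, -0.9, -3.2]
gripper_width: 0.0161
grasp_force: 10.6
```

{"fn": "jog_arm", "kwargs": {"motion": [{"dx": 0, "dy": 0, "dz": -0.006, "turn": 0}, {"dx": 0, "dy": 0, "dz": -0.006, "turn": 0}, {"dx": 0, "dy": 0, "dz": -0.006, "turn": 0}, {"dx": 0, "dy": 0, "dz": -0.006, "turn": 0}, {"dx": 0, "dy": 0, "dz": -0.006, "turn": 0}]}}

```text
clock: 39.53
eef_pos: [0.5192, -0.3162, 0.1688]
eef_rot: [0.0, 0.677, 0.736, 0.0]
force: [-1.8, -0.5, -2.9]
gripper_width: 0.0125
grasp_force: 10.9
```

{"fn": "jog_arm", "kwargs": {"motion": [{"dx": 0, "dy": 0, "dz": -0.01, "turn": 0}, {"dx": 0, "dy": 0, "dz": -0.01, "turn": 0}, {"dx": 0, "dy": 0, "dz": -0.01, "turn": 0}, {"dx": 0, "dy": 0, "dz": -0.01, "turn": 0}, {"dx": 0, "dy": 0, "dz": -0.01, "turn": 0}], "newtons": 18}}

```text
clock: 39.95
eef_pos: [0.5204, -0.3162, 0.2198]
eef_rot: [0.001, 0.677, 0.736, 0.001]
force: [-0.6, -0.8, -1.9]
gripper_width: 0.0089
grasp_force: 18.0
```

{"fn": "jog_arm", "kwargs": {"motion": [{"dx": 0, "dy": 0, "dz": -0.009, "turn": 0.07}, {"dx": 0, "dy": 0, "dz": -0.009, "turn": 0.07}, {"dx": 0, "dy": 0, "dz": -0.009, "turn": 0.07}, {"dx": 0, "dy": 0, "dz": -0.009, "turn": 0.07}, {"dx": 0, "dy": 0, "dz": 0, "turn": 0}]}}

```text
clock: 40.37
eef_pos: [0.5208, -0.3169, 0.2568]
eef_rot: [0.002, 0.773, 0.634, 0.001]
force: [0.3, -0.4, -2.4]
gripper_width: 0.0084
grasp_force: 18.0
```

Run:
```python
from sau import *
plate(); rel(slot(2,.25))
```

```text
scene 698 face x at tcp 0.0046 yaw err 0.019 tilt 0.008 at -.06: 0.0041 y,z ext [[-0.058, 0.168], [0.062, 0.284]] tcp z 0.2568
side 530 face x at tcp -0.0049 yaw err 0.01 tilt -0.002 at -.06: -0.0048 y,z ext [[-0.06, 0.168], [0.059, 0.285]] tcp z 0.2568
now [ 0.5197 -0.3161  0.2546] yaw -0.195 -> turn 0.002 then dx 0.2149 dy -0.0272 dz 0.0046 t 40.4667 w 0.0089
```

{"fn": "jog_arm", "kwargs": {"motion": [{"dx": 0.024, "dy": -0.003, "dz": 0, "turn": 0.001}, {"dx": 0.024, "dy": -0.003, "dz": 0, "turn": 0}, {"dx": 0.024, "dy": -0.003, "dz": 0, "turn": 0}, {"dx": 0.024, "dy": -0.003, "dz": 0, "turn": 0}, {"dx": 0.024, "dy": -0.003, "dz": 0, "turn": 0}]}}

```text
clock: 40.88
eef_pos: [0.5276, -0.1942, 0.2535]
eef_rot: [-0.0, 0.773, 0.634, -0.0]
force: [0.4, 0.5, -2.5]
gripper_width: 0.0091
grasp_force: 18.0
```

{"fn": "jog_arm", "kwargs": {"motion": [{"dx": 0.024, "dy": -0.003, "dz": 0, "turn": 0}, {"dx": 0.024, "dy": -0.003, "dz": 0, "turn": 0}, {"dx": 0.024, "dy": -0.003, "dz": 0, "turn": 0}, {"dx": 0.023, "dy": -0.003, "dz": 0, "turn": 0}, {"dx": 0, "dy": 0, "dz": 0, "turn": 0}]}}

```text
clock: 41.3
eef_pos: [0.5354, -0.0935, 0.2531]
eef_rot: [-0.002, 0.77, 0.638, 0.001]
force: [0.6, 0.3, -3.7]
gripper_width: 0.0087
grasp_force: 18.0
```

{"fn": "jog_arm", "kwargs": {"motion": [{"dx": 0, "dy": 0, "dz": 0.02, "turn": 0}, {"dx": 0, "dy": 0, "dz": 0.02, "turn": 0}, {"dx": 0, "dy": 0, "dz": 0.02, "turn": 0}, {"dx": 0, "dy": 0, "dz": 0.018, "turn": 0}, {"dx": 0, "dy": 0, "dz": 0, "turn": 0}]}}

```text
clock: 41.72
eef_pos: [0.532, -0.0995, 0.1724]
eef_rot: [-0.003, 0.773, 0.634, -0.003]
force: [-1.1, 0.8, -2.4]
gripper_width: 0.0089
grasp_force: 18.0
```

{"fn": "jog_arm", "kwargs": {"motion": [{"dx": 0, "dy": 0, "dz": 0, "turn": 0}, {"dx": 0, "dy": 0, "dz": 0, "turn": 0}, {"dx": 0, "dy": 0, "dz": 0, "turn": 0}]}}

```text
clock: 41.97
eef_pos: [0.5357, -0.1005, 0.1773]
eef_rot: [0.001, 0.773, 0.634, 0.001]
force: [0.2, -0.3, -1.5]
gripper_width: 0.0087
grasp_force: 18.0
```

Run:
```python
from sau import *
plate(); rel(slot(2,.111))
```

```text
scene 625 face x at tcp 0.0018 yaw err 0.003 tilt -0.002 at -.06: 0.002 y,z ext [[-0.056, 0.088], [0.061, 0.206]] tcp z 0.1773
side 356 face x at tcp -0.005 yaw err 0.002 tilt -0.007 at -.06: -0.0046 y,z ext [[-0.063, 0.086], [0.059, 0.205]] tcp z 0.1773
now [ 0.5355 -0.1003  0.1772] yaw -0.198 -> turn -0.001 then dx 0.0002 dy -0.0006 dz 0.0662 t 42.0667 w 0.0088
```

{"fn": "jog_arm", "kwargs": {"motion": [{"dx": 0, "dy": 0, "dz": 0.007, "turn": 0}, {"dx": 0, "dy": 0, "dz": 0.007, "turn": 0}, {"dx": 0, "dy": 0, "dz": 0.007, "turn": 0}, {"dx": 0, "dy": 0, "dz": 0.007, "turn": 0}, {"dx": 0, "dy": 0, "dz": 0.007, "turn": 0}]}}

```text
clock: 42.48
eef_pos: [0.5345, -0.1, 0.1399]
eef_rot: [-0.0, 0.774, 0.634, -0.0]
force: [0.3, -0.7, -2.3]
gripper_width: 0.0089
grasp_force: 18.0
```

{"fn": "jog_arm", "kwargs": {"motion": [{"dx": 0, "dy": 0, "dz": 0.007, "turn": 0}, {"dx": 0, "dy": 0, "dz": 0.007, "turn": 0}, {"dx": 0, "dy": 0, "dz": 0.007, "turn": 0}, {"dx": 0, "dy": 0, "dz": 0.006, "turn": 0}, {"dx": 0, "dy": 0, "dz": 0, "turn": 0}]}}

```text
clock: 42.9
eef_pos: [0.5344, -0.1004, 0.1131]
eef_rot: [-0.0, 0.774, 0.634, -0.001]
force: [0.6, 0.8, -1.7]
gripper_width: 0.0089
grasp_force: 18.0
```

{"fn": "jog_arm", "kwargs": {"motion": [{"dx": 0, "dy": 0, "dz": 0.002, "turn": 0}, {"dx": 0, "dy": 0, "dz": 0.001, "turn": 0}, {"dx": 0, "dy": 0, "dz": 0, "turn": 0}]}}

```text
clock: 43.15
eef_pos: [0.5351, -0.1014, 0.1121]
eef_rot: [0.001, 0.774, 0.633, 0.0]
force: [-1.6, -1.7, 4.9]
gripper_width: 0.0091
grasp_force: 18.0
```

Run:
```python
from sau import *
plate(); print(tool()[2]["force"])
```

```text
scene 512 face x at tcp 0.0019 yaw err 0.003 tilt 0.005 at -.06: 0.0016 y,z ext [[-0.053, 0.02], [0.062, 0.141]] tcp z 0.1121
side 285 face x at tcp -0.0049 yaw err 0.017 tilt 0.002 at -.06: -0.005 y,z ext [[-0.061, 0.02], [0.054, 0.141]] tcp z 0.1121
[-1.78953385 -1.95769934  5.9591563 ]
```

Saucer 2 is down in slot 2. I'll release it and go to saucer 3.

{"fn": "jog_arm", "kwargs": {"motion": [{"dx": 0, "dy": 0, "dz": 0, "turn": 0}, {"dx": 0, "dy": 0, "dz": 0, "turn": 0}, {"dx": 0, "dy": 0, "dz": 0, "turn": 0}, {"dx": 0, "dy": 0, "dz": 0, "turn": 0}], "hand": -0.4}}

```text
clock: 43.58
eef_pos: [0.5349, -0.0996, 0.1109]
eef_rot: [-0.0, 0.773, 0.634, 0.0]
force: [0.2, -0.2, 0.6]
gripper_width: 0.024
grasp_force: 0.0
```

{"fn": "jog_arm", "kwargs": {"motion": [{"dx": 0, "dy": 0, "dz": -0.02, "turn": 0}, {"dx": 0, "dy": 0, "dz": -0.03, "turn": 0}, {"dx": 0, "dy": 0, "dz": -0.03, "turn": 0}, {"dx": 0, "dy": 0, "dz": -0.03, "turn": 0}, {"dx": 0, "dy": 0, "dz": -0.03, "turn": 0}]}}

```text
clock: 44.0
eef_pos: [0.5345, -0.0999, 0.2523]
eef_rot: [-0.0, 0.774, 0.634, -0.0]
force: [0.9, 0.1, -0.6]
gripper_width: 0.0262
grasp_force: 0.0
```

{"fn": "jog_arm", "kwargs": {"motion": [{"dx": 0, "dy": 0, "dz": 0, "turn": -0.095}, {"dx": 0, "dy": 0, "dz": 0, "turn": -0.095}, {"dx": 0, "dy": 0, "dz": 0, "turn": -0.094}, {"dx": 0, "dy": 0, "dz": 0, "turn": 0}, {"dx": 0, "dy": 0, "dz": 0, "turn": 0}], "hand": 0.15}}

```text
clock: 44.42
eef_pos: [0.5347, -0.0999, 0.2509]
eef_rot: [-0.0, 0.677, 0.736, 0.0]
force: [0.8, 0.0, -0.8]
gripper_width: 0.0477
grasp_force: 0.0
```

Run:
```python
from sau import *
rel((.5842,-.309,.25,.083))
```

```text
now [ 0.5347 -0.0999  0.2509] yaw 0.084 -> turn 0.001 then dx -0.2125 dy 0.032 dz 0.0009 t 44.4167 w 0.0477
```

{"fn": "jog_arm", "kwargs": {"motion": [{"dx": -0.0235, "dy": 0.0035, "dz": 0, "turn": 0}, {"dx": -0.0235, "dy": 0.0035, "dz": 0, "turn": 0}, {"dx": -0.0235, "dy": 0.0035, "dz": 0, "turn": 0}, {"dx": -0.0235, "dy": 0.0035, "dz": 0, "turn": 0}, {"dx": -0.0235, "dy": 0.0035, "dz": 0, "turn": 0}]}}

```text
clock: 44.83
eef_pos: [0.5625, -0.2165, 0.2507]
eef_rot: [-0.0, 0.677, 0.736, -0.0]
force: [0.3, 0.4, 0.4]
gripper_width: 0.0499
grasp_force: 0.0
```

{"fn": "jog_arm", "kwargs": {"motion": [{"dx": -0.0235, "dy": 0.0035, "dz": 0, "turn": 0}, {"dx": -0.0235, "dy": 0.0035, "dz": 0, "turn": 0}, {"dx": -0.0235, "dy": 0.0035, "dz": 0, "turn": 0}, {"dx": -0.0235, "dy": 0.0035, "dz": 0, "turn": 0}, {"dx": 0, "dy": 0, "dz": 0, "turn": 0}]}}

```text
clock: 45.25
eef_pos: [0.5834, -0.3135, 0.2506]
eef_rot: [0.001, 0.679, 0.734, -0.002]
force: [-0.6, -0.2, 0.1]
gripper_width: 0.0498
grasp_force: 0.0
```

{"fn": "jog_arm", "kwargs": {"motion": [{"dx": 0, "dy": 0, "dz": 0, "turn": 0}, {"dx": 0, "dy": 0, "dz": 0, "turn": 0}, {"dx": 0, "dy": 0, "dz": 0, "turn": 0}]}}

```text
clock: 45.5
eef_pos: [0.5846, -0.3064, 0.2507]
eef_rot: [-0.001, 0.676, 0.737, 0.0]
force: [-0.7, -0.0, 0.1]
gripper_width: 0.0502
grasp_force: 0.0
```

Run:
```python
from sau import *
im,X,h,v,u=look("wrist"); saucers(X,h); rel((.5842,-.309,.112,.083))
```

```text
saucer 1714 mean [ 0.5887 -0.3035  0.1389] yaw 0.084 top [ 0.5911 -0.3036  0.1419] y -0.367 -0.247
now [ 0.5847 -0.3064  0.2508] yaw 0.088 -> turn 0.005 then dx -0.0026 dy -0.0007 dz 0.1388 t 45.55 w 0.05
```

{"fn": "jog_arm", "kwargs": {"motion": [{"dx": -0.002, "dy": 0, "dz": 0.03, "turn": 0.003}, {"dx": 0, "dy": -0.0005, "dz": 0.03, "turn": 0}, {"dx": 0, "dy": 0, "dz": 0.03, "turn": 0}, {"dx": 0, "dy": 0, "dz": 0.026, "turn": 0}, {"dx": 0, "dy": 0, "dz": 0.022, "turn": 0}]}}

```text
clock: 45.97
eef_pos: [0.5838, -0.3081, 0.1111]
eef_rot: [-0.001, 0.677, 0.736, 0.0]
force: [0.5, -0.3, -0.5]
gripper_width: 0.05
grasp_force: 0.0
```

{"fn": "jog_arm", "kwargs": {"motion": [{"dx": 0, "dy": 0, "dz": 0, "turn": 0}, {"dx": 0, "dy": 0, "dz": 0, "turn": 0}]}}

```text
clock: 46.13
eef_pos: [0.5839, -0.3089, 0.1125]
eef_rot: [-0.001, 0.677, 0.736, -0.0]
force: [1.0, 0.2, 0.8]
gripper_width: 0.0499
grasp_force: 0.0
```

{"fn": "jog_arm", "kwargs": {"motion": [{"dx": 0, "dy": 0, "dz": 0, "turn": 0}, {"dx": 0, "dy": 0, "dz": 0, "turn": 0}, {"dx": 0, "dy": 0, "dz": 0, "turn": 0}, {"dx": 0, "dy": 0, "dz": 0, "turn": 0}, {"dx": 0, "dy": 0, "dz": 0, "turn": 0}], "hand": -1, "newtons": 12}}

```text
clock: 46.55
eef_pos: [0.5844, -0.3103, 0.1139]
eef_rot: [0.001, 0.677, 0.736, 0.0]
force: [-0.5, 0.6, 0.1]
gripper_width: 0.0244
grasp_force: 0.3
```

{"fn": "jog_arm", "kwargs": {"motion": [{"dx": 0, "dy": 0, "dz": 0, "turn": 0}, {"dx": 0, "dy": 0, "dz": 0, "turn": 0}, {"dx": 0, "dy": 0, "dz": 0, "turn": 0}]}}

```text
clock: 46.8
eef_pos: [0.5844, -0.3103, 0.1137]
eef_rot: [0.0, 0.677, 0.736, 0.0]
force: [-0.2, 0.1, 4.4]
gripper_width: 0.0194
grasp_force: 10.9
```

{"fn": "jog_arm", "kwargs": {"motion": [{"dx": 0, "dy": 0, "dz": -0.005, "turn": 0}, {"dx": 0, "dy": 0, "dz": -0.005, "turn": 0}, {"dx": 0, "dy": 0, "dz": -0.005, "turn": 0}, {"dx": 0, "dy": 0, "dz": -0.005, "turn": 0}, {"dx": 0, "dy": 0, "dz": -0.005, "turn": 0}]}}

```text
clock: 47.22
eef_pos: [0.5832, -0.31, 0.1379]
eef_rot: [-0.001, 0.677, 0.736, -0.0]
force: [-2.4, -0.6, -4.7]
gripper_width: 0.016
grasp_force: 10.7
```

{"fn": "jog_arm", "kwargs": {"motion": [{"dx": 0, "dy": 0, "dz": -0.006, "turn": 0}, {"dx": 0, "dy": 0, "dz": -0.006, "turn": 0}, {"dx": 0, "dy": 0, "dz": -0.006, "turn": 0}, {"dx": 0, "dy": 0, "dz": -0.006, "turn": 0}, {"dx": 0, "dy": 0, "dz": -0.006, "turn": 0}]}}

```text
clock: 47.63
eef_pos: [0.5842, -0.3102, 0.1688]
eef_rot: [0.0, 0.677, 0.736, 0.0]
force: [-1.7, -0.3, -3.4]
gripper_width: 0.0127
grasp_force: 11.0
```

{"fn": "jog_arm", "kwargs": {"motion": [{"dx": 0, "dy": 0, "dz": -0.01, "turn": 0}, {"dx": 0, "dy": 0, "dz": -0.01, "turn": 0}, {"dx": 0, "dy": 0, "dz": -0.01, "turn": 0}, {"dx": 0, "dy": 0, "dz": -0.01, "turn": 0}, {"dx": 0, "dy": 0, "dz": -0.01, "turn": 0}], "newtons": 18}}

```text
clock: 48.05
eef_pos: [0.5855, -0.31, 0.2199]
eef_rot: [0.001, 0.677, 0.736, 0.001]
force: [1.0, 0.6, -3.2]
gripper_width: 0.0084
grasp_force: 18.0
```

{"fn": "jog_arm", "kwargs": {"motion": [{"dx": 0, "dy": 0, "dz": -0.009, "turn": 0.07}, {"dx": 0, "dy": 0, "dz": -0.009, "turn": 0.07}, {"dx": 0, "dy": 0, "dz": -0.009, "turn": 0.07}, {"dx": 0, "dy": 0, "dz": -0.009, "turn": 0.07}, {"dx": 0, "dy": 0, "dz": 0, "turn": 0}]}}

```text
clock: 48.47
eef_pos: [0.5858, -0.3107, 0.257]
eef_rot: [0.003, 0.773, 0.634, 0.001]
force: [-0.5, -0.0, -3.2]
gripper_width: 0.0091
grasp_force: 18.0
```

Run:
```python
from sau import *
plate(); rel(slot(4,.25))
```

```text
scene 688 face x at tcp 0.0043 yaw err 0.021 tilt 0.012 at -.06: 0.0036 y,z ext [[-0.058, 0.167], [0.061, 0.284]] tcp z 0.257
side 558 face x at tcp -0.0052 yaw err 0.006 tilt -0.007 at -.06: -0.0048 y,z ext [[-0.06, 0.165], [0.06, 0.284]] tcp z 0.257
now [ 0.5847 -0.31    0.2547] yaw -0.195 -> turn 0.002 then dx 0.1962 dy 0.0002 dz 0.0047 t 48.5667 w 0.0088
```

{"fn": "jog_arm", "kwargs": {"motion": [{"dx": 0.022, "dy": 0, "dz": 0, "turn": 0.001}, {"dx": 0.022, "dy": 0, "dz": 0, "turn": 0}, {"dx": 0.022, "dy": 0, "dz": 0, "turn": 0}, {"dx": 0.022, "dy": 0, "dz": 0, "turn": 0}, {"dx": 0.022, "dy": 0, "dz": 0, "turn": 0}]}}

```text
clock: 48.98
eef_pos: [0.6056, -0.2009, 0.2534]
eef_rot: [-0.0, 0.773, 0.634, 0.0]
force: [0.3, -1.0, -3.5]
gripper_width: 0.009
grasp_force: 18.0
```

{"fn": "jog_arm", "kwargs": {"motion": [{"dx": 0.022, "dy": 0, "dz": 0, "turn": 0}, {"dx": 0.022, "dy": 0, "dz": 0, "turn": 0}, {"dx": 0.022, "dy": 0, "dz": 0, "turn": 0}, {"dx": 0.02, "dy": 0, "dz": 0, "turn": 0}, {"dx": 0, "dy": 0, "dz": 0, "turn": 0}]}}

```text
clock: 49.4
eef_pos: [0.6241, -0.1111, 0.2529]
eef_rot: [-0.002, 0.77, 0.637, 0.001]
force: [0.3, 0.4, -3.6]
gripper_width: 0.0093
grasp_force: 18.0
```

{"fn": "jog_arm", "kwargs": {"motion": [{"dx": 0, "dy": 0, "dz": 0.02, "turn": 0}, {"dx": 0, "dy": 0, "dz": 0.02, "turn": 0}, {"dx": 0, "dy": 0, "dz": 0.02, "turn": 0}, {"dx": 0, "dy": 0, "dz": 0.018, "turn": 0}, {"dx": 0, "dy": 0, "dz": 0, "turn": 0}]}}

```text
clock: 49.82
eef_pos: [0.6197, -0.1171, 0.1718]
eef_rot: [-0.003, 0.773, 0.634, -0.003]
force: [-0.7, 0.9, -4.1]
gripper_width: 0.0093
grasp_force: 18.0
```

{"fn": "jog_arm", "kwargs": {"motion": [{"dx": 0, "dy": 0, "dz": 0, "turn": 0}, {"dx": 0, "dy": 0, "dz": 0, "turn": 0}, {"dx": 0, "dy": 0, "dz": 0, "turn": 0}]}}

```text
clock: 50.07
eef_pos: [0.6235, -0.1186, 0.1775]
eef_rot: [0.001, 0.774, 0.634, 0.001]
force: [0.1, -0.1, -3.6]
gripper_width: 0.0094
grasp_force: 18.0
```

Run:
```python
from sau import *
plate(); rel(slot(4,.111))
```

```text
scene 616 face x at tcp 0.0021 yaw err 0.003 tilt -0.004 at -.06: 0.0024 y,z ext [[-0.054, 0.087], [0.061, 0.206]] tcp z 0.1775
side 405 face x at tcp -0.0048 yaw err 0.009 tilt -0.006 at -.06: -0.0045 y,z ext [[-0.062, 0.087], [0.06, 0.206]] tcp z 0.1775
now [ 0.6232 -0.1183  0.1773] yaw -0.198 -> turn -0.001 then dx 0.0007 dy -0.0002 dz 0.0663 t 50.1667 w 0.0083
```

{"fn": "jog_arm", "kwargs": {"motion": [{"dx": 0, "dy": 0.0005, "dz": 0.007, "turn": 0}, {"dx": 0, "dy": 0, "dz": 0.007, "turn": 0}, {"dx": 0, "dy": 0, "dz": 0.007, "turn": 0}, {"dx": 0, "dy": 0, "dz": 0.007, "turn": 0}, {"dx": 0, "dy": 0, "dz": 0.007, "turn": 0}]}}

```text
clock: 50.58
eef_pos: [0.6227, -0.1179, 0.1399]
eef_rot: [-0.0, 0.773, 0.634, -0.0]
force: [0.1, 0.5, -2.8]
gripper_width: 0.0089
grasp_force: 18.0
```

{"fn": "jog_arm", "kwargs": {"motion": [{"dx": 0, "dy": 0, "dz": 0.007, "turn": 0}, {"dx": 0, "dy": 0, "dz": 0.007, "turn": 0}, {"dx": 0, "dy": 0, "dz": 0.007, "turn": 0}, {"dx": 0, "dy": 0, "dz": 0.006, "turn": 0}, {"dx": 0, "dy": 0, "dz": 0, "turn": 0}]}}

```text
clock: 51.0
eef_pos: [0.6227, -0.1187, 0.1132]
eef_rot: [-0.0, 0.774, 0.633, -0.001]
force: [-0.2, -0.9, -3.1]
gripper_width: 0.0088
grasp_force: 18.0
```

{"fn": "jog_arm", "kwargs": {"motion": [{"dx": 0, "dy": 0, "dz": 0.002, "turn": 0}, {"dx": 0, "dy": 0, "dz": 0.001, "turn": 0}, {"dx": 0, "dy": 0, "dz": 0, "turn": 0}]}}

```text
clock: 51.25
eef_pos: [0.6233, -0.1191, 0.1125]
eef_rot: [0.001, 0.774, 0.634, 0.0]
force: [-2.1, -2.1, 3.1]
gripper_width: 0.0088
grasp_force: 18.0
```

Run:
```python
from sau import *
plate(); print(tool()[2]["force"])
```

```text
scene 555 face x at tcp 0.002 yaw err 0.006 tilt -0.0 at -.06: 0.0021 y,z ext [[-0.053, 0.018], [0.062, 0.142]] tcp z 0.1125
side 312 face x at tcp -0.0048 yaw err 0.004 tilt 0.001 at -.06: -0.0049 y,z ext [[-0.062, 0.021], [0.059, 0.141]] tcp z 0.1125
[-2.24758493 -1.70751764  5.29943907]
```

Down on the floor. I'll release, withdraw and check everything.

{"fn": "jog_arm", "kwargs": {"motion": [{"dx": 0, "dy": 0, "dz": 0, "turn": 0}, {"dx": 0, "dy": 0, "dz": 0, "turn": 0}, {"dx": 0, "dy": 0, "dz": 0, "turn": 0}, {"dx": 0, "dy": 0, "dz": 0, "turn": 0}], "hand": -0.4}}

```text
clock: 51.68
eef_pos: [0.6233, -0.1175, 0.1109]
eef_rot: [-0.0, 0.773, 0.634, 0.0]
force: [0.0, 0.4, 0.0]
gripper_width: 0.0239
grasp_force: 0.0
```

{"fn": "jog_arm", "kwargs": {"motion": [{"dx": 0, "dy": 0, "dz": -0.02, "turn": 0}, {"dx": 0, "dy": 0, "dz": -0.03, "turn": 0}, {"dx": 0, "dy": 0, "dz": -0.03, "turn": 0}, {"dx": 0, "dy": 0, "dz": -0.03, "turn": 0}, {"dx": 0, "dy": 0, "dz": -0.03, "turn": 0}]}}

```text
clock: 52.1
eef_pos: [0.6229, -0.1178, 0.2522]
eef_rot: [-0.0, 0.773, 0.634, 0.0]
force: [0.9, -0.2, -0.5]
gripper_width: 0.0262
grasp_force: 0.0
```

{"fn": "jog_arm", "kwargs": {"motion": [{"dx": -0.03, "dy": 0, "dz": -0.02, "turn": 0}, {"dx": -0.03, "dy": 0, "dz": -0.02, "turn": 0}, {"dx": -0.03, "dy": 0, "dz": 0, "turn": 0}, {"dx": -0.03, "dy": 0, "dz": 0, "turn": 0}, {"dx": -0.03, "dy": 0, "dz": 0, "turn": 0}]}}

```text
clock: 52.52
eef_pos: [0.5934, -0.2661, 0.2914]
eef_rot: [0.0, 0.773, 0.634, 0.001]
force: [0.6, 1.6, -0.3]
gripper_width: 0.0262
grasp_force: 0.0
```

{"fn": "jog_arm", "kwargs": {"motion": [{"dx": 0, "dy": 0, "dz": 0, "turn": 0}, {"dx": 0, "dy": 0, "dz": 0, "turn": 0}, {"dx": 0, "dy": 0, "dz": 0, "turn": 0}]}}

```text
clock: 52.77
eef_pos: [0.5939, -0.2643, 0.2907]
eef_rot: [-0.0, 0.773, 0.634, 0.0]
force: [-0.4, 1.4, 0.2]
gripper_width: 0.0258
grasp_force: 0.0
```

Run:
```python
from sau import *
for y in(-.13,0,.13): hang(y)
for cam in("scene","side"):
    im,X,h,v,u=look(cam); q=np.c_[(X[:,:2]-RC)@rx,(X[:,:2]-RC)@ry,X[:,2]]
    cv2.imwrite(f"pics/end_{cam}.png",cv2.resize(im,(800,600),interpolation=cv2.INTER_CUBIC)[...,::-1])
    for i in range(4):
        k=(h[:,1]<70)&(h[:,2]>70)&(abs(q[:,0]+.0675-.045*i)<.018)&(abs(q[:,1])<.08)&(q[:,2]>.08)&(q[:,2]<.2)
        if k.sum()>20: print(cam,"slot",i+1,k.sum(),"x off",(np.median(q[k,0])+.0675-.045*i).round(4),"y",np.percentile(q[k,1],[1,99]).round(3),"ztop",np.percentile(q[k,2],99).round(4))
print(tool()[2]["clock"])
```

```text
scene 478 1%%/50/99%% [[-0.114, -0.049, -0.068], [-0.058, -0.008, -0.036], [-0.039, 0.035, -0.021]]
side 272 1%%/50/99%% [[-0.117, -0.046, -0.085], [-0.079, -0.005, -0.052], [-0.042, 0.043, -0.021]]
scene 544 1%%/50/99%% [[-0.099, -0.056, -0.071], [-0.059, -0.022, -0.044], [-0.04, 0.032, -0.021]]
side 274 1%%/50/99%% [[-0.103, -0.054, -0.076], [-0.086, -0.017, -0.047], [-0.037, 0.032, -0.02]]
scene 544 1%%/50/99%% [[-0.098, -0.055, -0.073], [-0.058, -0.019, -0.046], [-0.039, 0.033, -0.021]]
side 259 1%%/50/99%% [[-0.101, -0.058, -0.083], [-0.08, -0.017, -0.049], [-0.036, 0.031, -0.021]]
scene slot 1 424 x off 0.0018 y [-0.06   0.059] ztop 0.1438
scene slot 2 476 x off 0.0017 y [-0.059  0.06 ] ztop 0.143
scene slot 4 483 x off 0.0021 y [-0.059  0.06 ] ztop 0.1439
side slot 1 247 x off -0.004 y [-0.062  0.052] ztop 0.1456
side slot 2 248 x off -0.0044 y [-0.062  0.057] ztop 0.143
side slot 4 272 x off -0.0042 y [-0.064  0.059] ztop 0.1448
53.1667
```

View pics/end_scene.png

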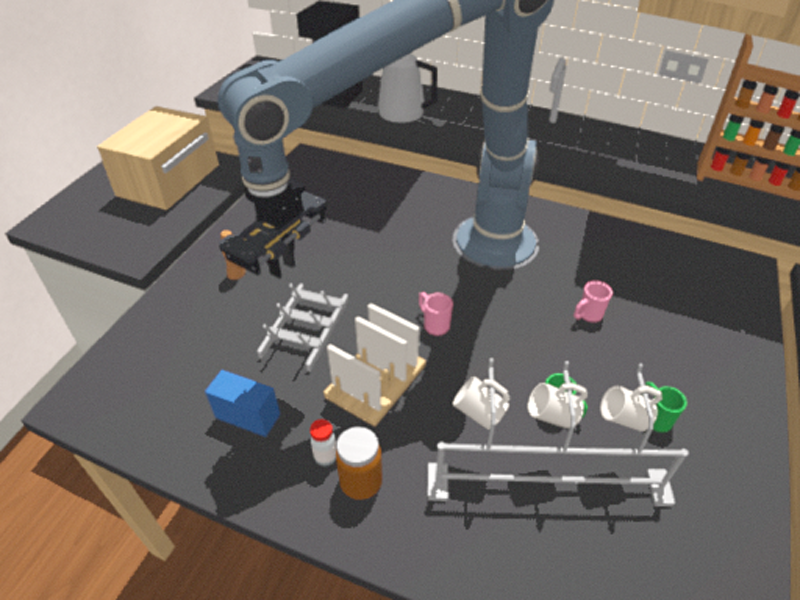

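The final view shows three mugs on the hooks at (480,400), (555,405) and (630,405). The saucers are in slots 1, 2 and 4, and the other objects are untouched. The hook 1 mug looks skewed, so I'll check it is at rest.

{"fn": "jog_arm", "kwargs": {"motion": [{"dx": 0, "dy": 0, "dz": 0, "turn": 0}, {"dx": 0, "dy": 0, "dz": 0, "turn": 0}, {"dx": 0, "dy": 0, "dz": 0, "turn": 0}, {"dx": 0, "dy": 0, "dz": 0, "turn": 0}, {"dx": 0, "dy": 0, "dz": 0, "turn": 0}]}}

```text
clock: 53.58
eef_pos: [0.5935, -0.2652, 0.291]
eef_rot: [-0.0, 0.774, 0.634, 0.0]
force: [-0.2, -0.2, 0.2]
gripper_width: 0.026
grasp_force: 0.0
```

Run:
```python
from sau import *
hang(-.13)
a,_,pose=grab("scene"); uv=proj("scene",[[.64,.15,.19]],pose)[0].astype(int); c=a[uv[1]-30:uv[1]+30,uv[0]-40:uv[0]+40]
s,_,p2=grab("side"); uv=proj("side",[[.64,.15,.19]],p2)[0].astype(int); c2=s[uv[1]-30:uv[1]+30,uv[0]-40:uv[0]+40]
save(np.hstack([cv2.resize(x,(400,300),interpolation=cv2.INTER_CUBIC) for x in(c,c2)]),"h1.png")
# triangulate eye
for cam,im,P in(("scene",a,pose),("side",s,p2)):
    _,k,D=K(cam)
    vision.grab_frame(cam)
    for t in vision.tip_of(cam,"mug1_eye"):
        v,u=t["location"]; n=cv2.undistortPoints(np.array([[[u,v]]],float),k,D)[0,0]; d=P[0]@np.array([*n,1]); 
        X=P[1]+d*((.197-P[1][2])/d[2]); q=((X[:2]-O)@ex,(X[:2]-O)@ey); print(cam,round(t["score"],2),"at z=.197 rail",np.round(q,4))
```

```text
scene 488 1%%/50/99%% [[-0.112, -0.055, -0.07], [-0.055, -0.013, -0.038], [-0.036, 0.031, -0.021]]
side 264 1%%/50/99%% [[-0.116, -0.056, -0.083], [-0.07, -0.012, -0.053], [-0.037, 0.031, -0.022]]
scene 0.62 at z=.197 rail [-0.0715 -0.1287]
side 0.9 at z=.197 rail [-0.0726 -0.1042]
```

View pics/h1.png

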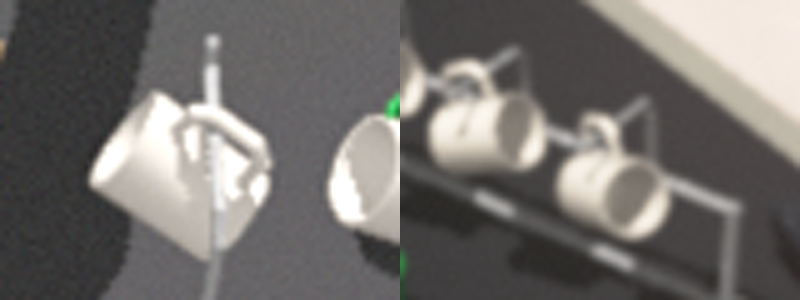

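The hook 1 mug still hangs by its handle but was nudged and is swaying slightly. I'll let it settle.

{"fn": "jog_arm", "kwargs": {"motion": [{"dx": 0, "dy": 0, "dz": 0, "turn": 0}, {"dx": 0, "dy": 0, "dz": 0, "turn": 0}, {"dx": 0, "dy": 0, "dz": 0, "turn": 0}, {"dx": 0, "dy": 0, "dz": 0, "turn": 0}, {"dx": 0, "dy": 0, "dz": 0, "turn": 0}]}}

```text
clock: 54.4
eef_pos: [0.5935, -0.2651, 0.291]
eef_rot: [-0.0, 0.774, 0.634, 0.0]
force: [-0.5, -0.1, -0.3]
gripper_width: 0.026
grasp_force: 0.0
```

{"fn": "jog_arm", "kwargs": {"motion": [{"dx": 0, "dy": 0, "dz": 0, "turn": 0}, {"dx": 0, "dy": 0, "dz": 0, "turn": 0}, {"dx": 0, "dy": 0, "dz": 0, "turn": 0}, {"dx": 0, "dy": 0, "dz": 0, "turn": 0}, {"dx": 0, "dy": 0, "dz": 0, "turn": 0}]}}

```text
clock: 54.82
eef_pos: [0.5935, -0.2651, 0.291]
eef_rot: [-0.0, 0.774, 0.634, 0.0]
force: [-0.3, 0.3, 0.2]
gripper_width: 0.0261
grasp_force: 0.0
```

{"fn": "jog_arm", "kwargs": {"motion": [{"dx": 0, "dy": 0, "dz": 0, "turn": 0}, {"dx": 0, "dy": 0, "dz": 0, "turn": 0}, {"dx": 0, "dy": 0, "dz": 0, "turn": 0}, {"dx": 0, "dy": 0, "dz": 0, "turn": 0}, {"dx": 0, "dy": 0, "dz": 0, "turn": 0}]}}

```text
clock: 55.23
eef_pos: [0.5935, -0.2651, 0.291]
eef_rot: [-0.0, 0.774, 0.634, 0.0]
force: [0.2, 1.3, -0.8]
gripper_width: 0.0263
grasp_force: 0.0
```

{"fn": "jog_arm", "kwargs": {"motion": [{"dx": 0, "dy": 0, "dz": 0, "turn": 0}, {"dx": 0, "dy": 0, "dz": 0, "turn": 0}, {"dx": 0, "dy": 0, "dz": 0, "turn": 0}, {"dx": 0, "dy": 0, "dz": 0, "turn": 0}, {"dx": 0, "dy": 0, "dz": 0, "turn": 0}]}}

```text
clock: 55.65
eef_pos: [0.5935, -0.2652, 0.291]
eef_rot: [-0.0, 0.774, 0.634, 0.0]
force: [0.8, 0.3, -0.2]
gripper_width: 0.0261
grasp_force: 0.0
```

{"fn": "jog_arm", "kwargs": {"motion": [{"dx": 0, "dy": 0, "dz": 0, "turn": 0}, {"dx": 0, "dy": 0, "dz": 0, "turn": 0}, {"dx": 0, "dy": 0, "dz": 0, "turn": 0}, {"dx": 0, "dy": 0, "dz": 0, "turn": 0}, {"dx": 0, "dy": 0, "dz": 0, "turn": 0}]}}

```text
clock: 56.07
eef_pos: [0.5935, -0.2651, 0.291]
eef_rot: [-0.0, 0.774, 0.634, 0.0]
force: [-0.1, 1.0, -1.0]
gripper_width: 0.0259
grasp_force: 0.0
```

Run:
```python
from sau import *
for i in range(4): hang(-.13)
hang(0)
for cam in("scene","side"):
    _,_,P=grab(cam); _,k,D=K(cam)
    for t in vision.tip_of(cam,"mug1_eye"):
        v,u=t["location"]; n=cv2.undistortPoints(np.array([[[u,v]]],float),k,D)[0,0]; d=P[0]@np.array([*n,1])
        X=P[1]+d*((.197-P[1][2])/d[2]); print(cam,round(t["score"],2),"rail",np.round([(X[:2]-O)@ex,(X[:2]-O)@ey],4))
```

```text
scene 483 1%%/50/99%% [[-0.112, -0.052, -0.068], [-0.057, -0.01, -0.038], [-0.036, 0.034, -0.021]]
side 269 1%%/50/99%% [[-0.115, -0.052, -0.085], [-0.073, -0.01, -0.052], [-0.03, 0.035, -0.02]]
scene 483 1%%/50/99%% [[-0.112, -0.052, -0.068], [-0.057, -0.01, -0.037], [-0.037, 0.034, -0.02]]
side 264 1%%/50/99%% [[-0.116, -0.05, -0.083], [-0.074, -0.009, -0.053], [-0.037, 0.037, -0.021]]
scene 485 1%%/50/99%% [[-0.112, -0.052, -0.068], [-0.057, -0.01, -0.037], [-0.036, 0.034, -0.02]]
side 268 1%%/50/99%% [[-0.114, -0.053, -0.083], [-0.074, -0.01, -0.053], [-0.01, 0.036, -0.022]]
scene 486 1%%/50/99%% [[-0.113, -0.052, -0.067], [-0.057, -0.01, -0.037], [-0.036, 0.035, -0.02]]
side 266 1%%/50/99%% [[-0.115, -0.052, -0.085], [-0.074, -0.008, -0.053], [-0.039, 0.035, -0.022]]
scene 548 1%%/50/99%% [[-0.1, -0.056, -0.071], [-0.06, -0.022, -0.044], [-0.04, 0.033, -0.021]]
side 271 1%%/50/99%% [[-0.104, -0.056, -0.077], [-0.086, -0.017, -0.048], [-0.037, 0.033, -0.021]]
scene 0.72 rail [-0.0709 -0.12  ]
scene 0.34 rail [-0.1817 -0.3022]
side 0.64 rail [-0.0412  0.0147]
side 0.63 rail [-0.07   -0.1111]
```

```bash
python3 -c "
from rig import job_done
print(job_done())"
```

```text
the job is handed in; nothing more can be done
None
```

I handed the job in at about 57 s: all three white mugs hang on their own hooks, and all three saucers stand in rack slots 1, 2 and 4. The mug on hook 1 was nudged askew but still hangs at rest, the jars, tin and mill weren't touched, and the judge's result isn't shown.

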